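# Tighten the die collar of a clay extruder with a tommy bar

## Task

The die has just been changed on the clay extruder. With the tommy bar in the holes around the threaded collar, moving it on from hole to hole as you need, screw the collar clockwise (seen from above) until it stops fully home on the barrel, then lay the bar back centrally in both notches of its wooden rest. Leave the jars, the bowl and the other things on the bench as they are.

Things in the scene. Friction and masses are not known exactly. Their poses are not given: they have to be found in the camera images.
- collar_mid (a point): Threaded collar on top of the upright extruder barrel: steel ring, outer diameter 124, 34 high, with six level radial holes, one every 60 degrees. This point is on its axis at half height, the height of the holes, 175 to 179 above the bench. x runs out through the middle of one hole, z up; the frame turns and sinks with the collar (6 down a turn). Nothing stands above it.
- hole_mouth (a point): Mouth of one of the collar's six equal holes, on the outer face, 62 from the axis; x points outward along the hole. Round, 15 diameter, countersunk to 23 at the mouth, blind, 28 deep. The bar fits in with 1.5 of play all round.
- stand: Grey cast stand bolted to the bench, holding the steel barrel (66 diameter) mouth up: foot 160 diameter, hub 100 diameter up to 92 above the bench, a barrel shoulder of 92 diameter just under the collar. It does not move. Origin under its centre, on the collar's axis.
- collar (a joint): Turn of the collar in rad, growing clockwise seen from above (tightening). 4.2 is fully home: it sits on the barrel's shoulder, the gap below it (4 at most) closed, and stops hard. Starts at 0.2 to 0.7. Turning drags with about 0.4 N m (3 N at the middle of the bar); it stays where it is left.
- bar_mid (a point): Tommy bar: plain dark steel round bar, 12 diameter, 170 long, about 0.15 kg, both ends round and alike. This point is its centre, x along the bar. At the start it lies level in its rest, centre 52 above the bench. Fully in a hole its centre is 119 from the collar's axis.
- rest_mid (a point): Wooden rest of the bar, fixed: base 136 x 80 x 12, two upright cheeks (16 thick, 62 high, 64 wide, 88 clear between them), each with an upward V notch 36 wide. This point is the bar's centre when it lies midway in both notches, 52 above the bench; x runs along the bar.
- small_jar: Small terracotta jar, 72 diameter, 95 high, loose, standing between the stand and the rest, nearer the robot; origin under its centre. A bystander.
- tall_jar: Terracotta jar, 84 diameter, 115 high, loose, standing further from the robot; origin under its centre. A bystander.
- spare_die: Spare aluminium die plate lying on the bench, 65 diameter, 6 thick, loose, between the stand and the rest; origin under its centre. A bystander.
- bowl: Shallow terracotta bowl, 124 diameter, 48 high, loose, on the left of the bench; origin under its centre. A bystander.
- rib: Flat wooden throwing rib, 110 x 50 x 7, loose, on the right of the bench; origin under its centre. A bystander.
- loop_tool: Turning tool with wooden handle and wire loop, about 195 long and 32 wide, loose, on the right of the bench; origin at table level near its middle. A bystander.
Mind the look-alikes: they are no part of the job. Of the things shaped like the part that bears bar_mid, the dark steel one is meant.

How it is judged:
By the outcome, as a careful person would: the job done as asked, in the order asked, and still so for the second after the job is handed in, with the robot touching nothing.
It also fails if it takes over 69 s, if anything falls off the work surface, if the arm or the gripper's body presses on something with over 40 N, if the wrist force passes 120 N, or if a joint passes its speed limit or range.

## Robot

A 6-joint arm with a two-finger parallel gripper is mounted at the origin on the work surface. World frame = base frame: x ahead of the robot, y to its left, z up, the work surface at z = 0. Lengths are in m, angles in rad, forces in N, time in s.
With the tool pointing down it reaches from about 0.35 to 0.875 m from the base axis. Payload 4.2 kg.
Tool frame: the origin (TCP) lies at the very end of the fingers, on their centre line; the grasp point (between the pads) lies 19 mm behind it; x points along the fingers, y is the direction in which the jaws open and shut, and the axes are right-handed (so a half turn about x gives the same grasp; the last joint's range is limited). The gripper opens to 87 mm and grips with 3 to 60 N. Pads are 19 mm wide; open, the fingers measure 117 mm over their backs; the gripper's body (75 mm by 190 mm) begins 51 mm behind the grasp point.
Start: joints at [-0.845, 0.385, 0.008, 0, -1.194, -0.259], TCP at [0.281, -0.558, 0.223] pointing down, gripper open.
Joint ranges: [-3.14, 3.14], [-1.21, 2.06], [-1.07, 1.41], [-3.16, 2.05], [-2.99, -0.16], [-3.1, 3.1]. Speed limits (rad/s): [2.79, 2.79, 3.14, 3.14, 3.14, 3.14].

## Interface

Orientations are given as a rotation vector (axis times angle).
In Python, from plant import env gives the robot as it stands.
- The arm moves only by the tool send_rows, never from a script. Its argument "motion" is a list of rows, each an object with "dp": the shift along the world's x, y, z each as a share of 0.025 m, from -1 to 1, a list of three; "rot": the turn, a rotation vector about the world's x, y, z each as a share of 0.1 rad, from -1 to 1, a list of three; "hand": the opening, from -1 (shut) to 1 (fully open), so that 0 is half open. In form: [{"dp": [tx, ty, tz], "rot": [wx, wy, wz], "hand": hand}, ...]. A call has 1 to 20 rows; each row shifts and turns the pose as measured when the row begins; what a row does not reach is not made up. A row lasts 1/10 s, in which the tool goes at most 50 mm and 8.59 degrees, less where a joint would pass 70% of its speed; a pose out of reach is approached as far as the arm can. A call with a number of a shift or a turn outside -1 to 1 is refused whole. A call with a gripper value outside its range is refused whole. The fingers move at their own pace and stop on an object; the grip force is fixed at half the most. Time passes only in rows, so rows that do not move let the fingers close. It gives the time, the measured TCP pose, the force and the opening at its end, in the units of the state.
- env.observe(): the state, without advancing time (a new reading comes with each control period).
- env.get_image(name): name is "side" or "top"; returns the picture (420x560x3 uint8, red, green, blue); there is no depth.
- env.camera_info(name): a dict with "vertical_fov" (degrees; the focal length in pixels is half the picture's height over the tangent of half this angle, whatever the lens; pixels are square), "cx", "cy" (the principal point, pixels), "k1" (the pictures are not rectified: a ray, as slopes to the right and down, at radius r is drawn at 1 + k1 r^2 times it, then the intrinsics apply), "camera_from_world" (4x4, takes a point from world to camera coordinates). Camera axes: x right, y up, looking along -z (the intrinsics and any distortion apply to the point x, -y, -z); pixel columns grow to the right and rows downward; lengths in m; the calibration is good to about 2 mm. A picture is of the moment at which its call begins. camera_info takes no time and is no camera call.
- env.job_done(): hands the job in, once; it reports no verdict.
The state is a dict: "time": time; "joints": joint angles; "joint_vel": joint speeds; "effort": joint torques, N m; "tool_pos": TCP position; "tcp_rot": TCP orientation; "contact_force": force on the tool from outside, world axes, zero at the start; "moment": the same for the moment, N m; "gripper_width": finger opening in m.
Only numpy, scipy, OpenCV 4.12 (cv2) and the standard library are available. Lean on these libraries where they do the work, as an engineer would, in place of code of your own. Each camera call takes 0.05 s, during which the arm holds its last target.

## Working session

There is one attempt and no reset: what is moved stays moved. The work goes in short steps, Python scripts to look and compute and a tool call to move; the robot and the scene stay as the last step left them, time stands still between calls to the robot, and variables do not carry over. Pictures are saved under pics/ and viewed, and the job is handed in when it is done.

Besides the shell and the picture viewer there is one more tool, called by a JSON object that holds its "name" and its "arguments". send_rows: Moves the arm, as the interface text tells. Its arguments: {"type":"object","properties":{"motion":{"type":"array"}},"required":["motion"]}

```bash
ls; mkdir -p pics; python3 - <<'E'
from plant import env
import cv2
for n in("side","top"):
    im=env.get_image(n); cv2.imwrite(f"pics/{n}0.png",im[:,:,::-1]); print(env.camera_info(n))
print(env.observe())
E
```

```text
pics
{'vertical_fov': 47.17375405102163, 'cx': 274.3298026428144, 'cy': 208.37523816218695, 'k1': -0.15726595332511284, 'camera_from_world': array([[ 0.75175043, -0.65942349,  0.0056519 , -0.34130206],
       [ 0.37107513,  0.43008386,  0.82300129, -0.25960251],
       [-0.54513717, -0.6165943 ,  0.56801139, -1.1215789 ],
       [ 0.        ,  0.        ,  0.        ,  1.        ]])}
{'vertical_fov': 49.85407384417452, 'cx': 268.424766790999, 'cy': 205.71994302296417, 'k1': -0.05461149482277658, 'camera_from_world': array([[ 1.48552278e-03, -9.99987293e-01,  4.81740142e-03,
         9.08755755e-04],
       [ 9.94020826e-01,  2.00259274e-03,  1.09172283e-01,
        -4.63021278e-01],
       [-1.09180543e-01,  4.62641942e-03,  9.94011170e-01,
        -1.24861951e+00],
       [ 0.00000000e+00,  0.00000000e+00,  0.00000000e+00,
         1.00000000e+00]])}
{'time': 0.1, 'joints': array([-8.45303130e-01,  3.84797898e-01,  7.88278120e-03,  1.18272381e-04,
       -1.19379209e+00, -2.58599046e-01]), 'joint_vel': array([ 6.43958605e-04,  4.48570860e-04, -6.95180521e-05, -2.99947980e-04,
       -4.09453656e-04, -5.13298836e-04]), 'effort': array([-6.79139863e-02, -3.76843715e+01,  1.77806640e+01,  3.88931438e+00,
       -7.96260615e-02, -8.99698993e-03]), 'tool_pos': array([ 0.28135494, -0.55815094,  0.22250175]), 'tcp_rot': array([-0.36623381,  1.53966609,  0.36602728]), 'contact_force': array([ 0.37352861, -0.02077817,  0.11696806]), 'moment': array([-0.01483189, -0.00838838,  0.02387789]), 'gripper_width': 0.08691387441572873}
```

View pics/side0.png

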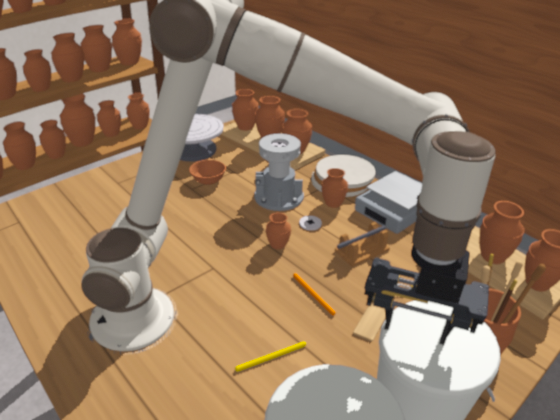

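View pics/top0.png

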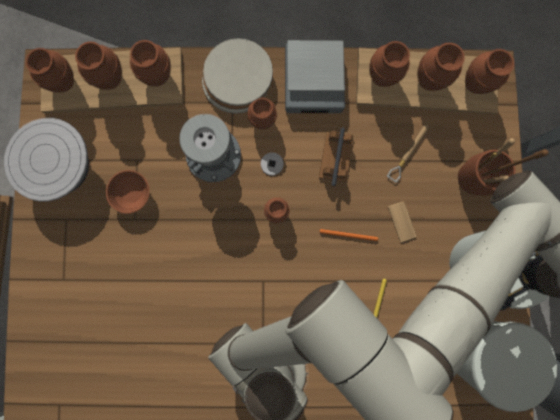

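The side view shows the collar at about (280,150) and the bar in its rest at about (362,236). The top view shows the collar at (205,138) and the bar at (338,157). Next I'll zoom in.

```bash
cat > h.py <<'E'
import numpy as np, cv2
from plant import env
def cam(n):
    c=env.camera_info(n); f=210/np.tan(np.radians(c['vertical_fov']/2)); return c,f
def proj(n,P):
    c,f=cam(n); P=np.atleast_2d(P); M=c['camera_from_world']; q=P@M[:3,:3].T+M[:3,3]
    u=q[:,0]/-q[:,2]; v=-q[:,1]/-q[:,2]; s=1+c['k1']*(u*u+v*v)
    return np.c_[c['cx']+f*u*s,c['cy']+f*v*s]
def ray(n,px):
    c,f=cam(n); a=(px[0]-c['cx'])/f; b=(px[1]-c['cy'])/f; rd=np.hypot(a,b); r=rd
    for _ in range(30): r=rd/(1+c['k1']*r*r)
    s=r/rd if rd>0 else 1
    d=np.array([a*s,-b*s,-1]); M=c['camera_from_world']; R=M[:3,:3]
    return -R.T@M[:3,3], R.T@d
def onz(n,px,z):
    o,d=ray(n,px); return o+d*(z-o[2])/d[2]
def tri(p1,p2,n1="side",n2="top"):
    o,d=ray(n1,p1);o2,d2=ray(n2,p2)
    t=np.linalg.lstsq(np.c_[d,-d2],o2-o,rcond=None)[0]
    a=o+d*t[0];b=o2+d2*t[1]; return (a+b)/2,np.linalg.norm(a-b)
def crop(im,x0,y0,x1,y1,k,fn):
    cv2.imwrite(fn,cv2.resize(im[y0:y1,x0:x1],None,fx=k,fy=k,interpolation=cv2.INTER_CUBIC))
E
python3 - <<'E'
import cv2
from h import crop
s=cv2.imread('pics/side0.png');t=cv2.imread('pics/top0.png')
crop(s,240,120,340,220,6,'pics/s_c.png');crop(t,165,95,265,195,6,'pics/t_c.png')
crop(s,320,180,420,260,7,'pics/s_b.png');crop(t,290,110,390,200,6,'pics/t_b.png')
E
```

```text
(no output)
```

View pics/s_c.png

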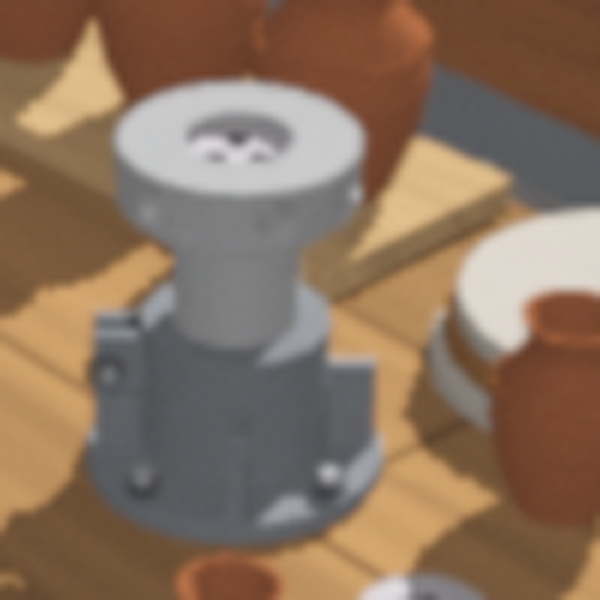

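View pics/t_c.png

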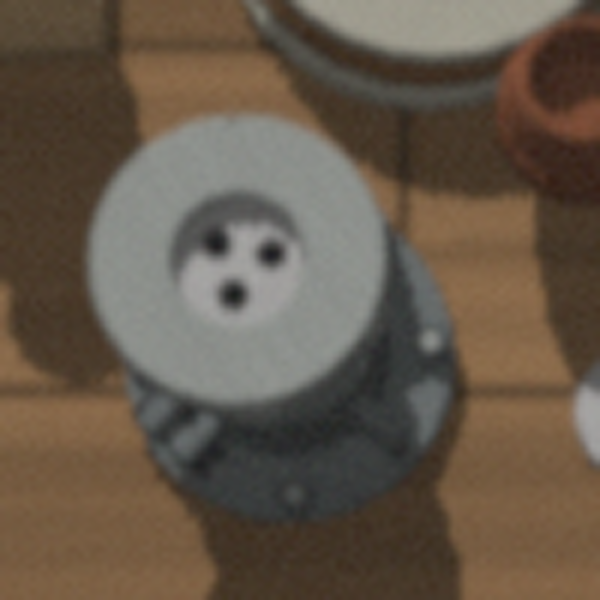

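View pics/s_b.png

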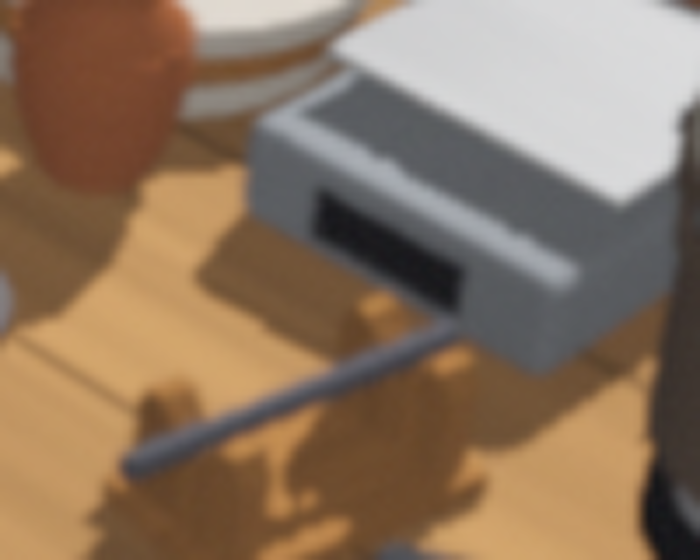

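View pics/t_b.png

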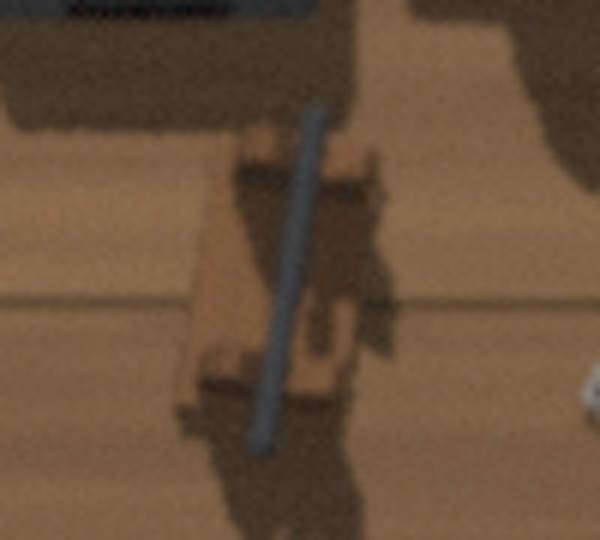

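```bash
python3 - <<'E'
import cv2, numpy as np
from h import *
from scipy.optimize import least_squares
t=cv2.imread('pics/top0.png');s=cv2.imread('pics/side0.png')
# collar top in top view: bright grey low-sat
def mask(im,box,lo):
    hsv=cv2.cvtColor(im,cv2.COLOR_BGR2HSV); m=((hsv[...,1]<45)&(hsv[...,2]>lo)).astype(np.uint8)
    k=np.zeros_like(m); x0,y0,x1,y1=box; k[y0:y1,x0:x1]=m[y0:y1,x0:x1]; return k
for n,im,box,lo in(("top",t,(175,108,235,168),105),("side",s,(255,128,305,160),150)):
    m=mask(im,box,lo); cs,_=cv2.findContours(m,0,1); c=max(cs,key=cv2.contourArea)
    c=cv2.convexHull(c); e=cv2.fitEllipse(c); print(n,e,cv2.contourArea(c))
    # ray pts on z plane -> circle
    P=np.array([onz(n,p[0].astype(float),0.1956)[:2] for p in c])
    f=lambda q:np.hypot(P[:,0]-q[0],P[:,1]-q[1])-q[2]
    r=least_squares(f,[*P.mean(0),.06],loss='soft_l1',f_scale=.001); print(r.x, np.abs(f(r.x)).mean())
# bar
for n,im,box in(("top",t,(325,125,350,190)),("side",s,(335,222,390,252))):
    hsv=cv2.cvtColor(im,cv2.COLOR_BGR2HSV).astype(int); b=im.astype(int)
    m=((b[...,0]-b[...,2])>5).astype(np.uint8); k=np.zeros_like(m);x0,y0,x1,y1=box;k[y0:y1,x0:x1]=m[y0:y1,x0:x1]
    N,l,st,_=cv2.connectedComponentsWithStats(k); i=1+np.argmax(st[1:,4]); k=(l==i).astype(np.uint8)
    ys,xs=np.nonzero(k); Q=np.c_[xs,ys].astype(float); c=Q.mean(0); u=np.linalg.svd(Q-c)[2][0]; a=(Q-c)@u
    e1,e2=c+u*a.min(),c+u*a.max(); print(n,st[i],e1,e2)
    A,B=onz(n,e1,.052),onz(n,e2,.052); print(A,B,(A+B)/2,np.linalg.norm(A-B),np.degrees(np.arctan2(*(B-A)[[1,0]])))
    crop(k*255,*( (290,110,390,200) if n=="top" else (320,180,420,260)),5,f'pics/m_{n}.png')
from scipy.spatial.transform import Rotation as R
print(R.from_rotvec(env.observe()['tcp_rot']).as_matrix())
E
```

```text
top ((204.0232391357422, 137.57798767089844), (47.63181686401367, 49.488746643066406), 74.46063232421875) 1821.5
[0.61484449 0.16297271 0.06113952] 0.00026541880424367606
side ((279.4577941894531, 142.6953125), (18.978166580200195, 41.2458610534668), 91.115966796875) 597.0
[0.61468449 0.1615275  0.06259602] 0.0004744525763102616
top [340 144   1   1   1] [340. 144.] [340. 144.]
[ 0.63504748 -0.19911248  0.052     ] [ 0.63504748 -0.19911248  0.052     ] [ 0.63504748 -0.19911248  0.052     ] 0.0 0.0
side [368 229  12   6  16] [379.0268555 229.0629973] [367.9147581  233.80004062]
[ 0.66379347 -0.20258179  0.052     ] [ 0.62333183 -0.19589771  0.052     ] [ 0.64356265 -0.19923975  0.052     ] 0.04101001246405618 170.6197174490514
[[-2.31410282e-05 -4.50153905e-01  8.92950985e-01]
 [-1.39641598e-04  8.92950978e-01  4.50153898e-01]
 [-9.99999990e-01 -1.14276078e-04 -8.35240144e-05]]
```

```bash
python3 - <<'E'
import cv2, numpy as np
from h import *
t=cv2.imread('pics/top0.png');s=cv2.imread('pics/side0.png')
for n,im,box in(("top",t,(325,126,350,190)),("side",s,(335,224,386,252))):
    b=im.astype(int)
    for th in (-14,-7):
        m=((b[...,0]-b[...,2])>th).astype(np.uint8); k=np.zeros_like(m);x0,y0,x1,y1=box;k[y0:y1,x0:x1]=m[y0:y1,x0:x1]
        N,l,st,_=cv2.connectedComponentsWithStats(k); i=1+np.argmax(st[1:,4]); k=(l==i).astype(np.uint8)
        ys,xs=np.nonzero(k); Q=np.c_[xs,ys].astype(float); c=Q.mean(0); u=np.linalg.svd(Q-c)[2][0]; a=(Q-c)@u
        e1,e2=c+u*a.min(),c+u*a.max(); print(n,st[i],e1,e2)
        A,B=onz(n,e1,.052),onz(n,e2,.052); print(A,B,(A+B)/2,np.linalg.norm(A-B),np.degrees(np.arctan2(*(B-A)[[1,0]])))
E1,d=tri((384.6,226.7),(342.4,127.1));E2,d2=tri((338.4,246.3),(332.9,184.6)); print(E1,d,E2,d2,(E1+E2)/2,np.linalg.norm(E1-E2),np.degrees(np.arctan2(*(E1-E2)[[1,0]])))
# holes
C=np.array([.6148,.1623])
for X,Y in((275,215),(148,210),(355,190)):
    o,d=ray("side",(240+(X+.5)/6-.5,120+(Y+.5)/6-.5))
    p=o[:2]-C; a=d[:2]@d[:2];bb=p@d[:2];cc=p@p-.062**2; tt=(-bb-np.sqrt(max(bb*bb-a*cc,0)))/a; q=o+tt*d
    print(q,np.degrees(np.arctan2(q[1]-C[1],q[0]-C[0])))
for a in range(-180,180,30):
    print(a,(proj("side",[C[0]+.062*np.cos(np.radians(a)),C[1]+.062*np.sin(np.radians(a)),.1786])[0]-[239.5,119.5])*6)
big=s[125:170,255:305]; big=cv2.normalize(big[...,1],None,0,255,cv2.NORM_MINMAX); big=cv2.createCLAHE(4,(2,2)).apply(cv2.resize(big,None,fx=14,fy=14,interpolation=cv2.INTER_CUBIC)); cv2.imwrite('pics/holes.png',big)
E
```

```text
top [331 128  14  58 237] [342.30638403 127.88708807] [332.9830713  185.16003161]
[ 0.68167678 -0.20651327  0.052     ] [ 0.51794    -0.17750423  0.052     ] [ 0.59980839 -0.19200875  0.052     ] 0.16628666900441405 169.95323297885454
top [332 128  13  58 186] [342.45866782 128.07689086] [332.91839719 184.98632014]
[ 0.68112782 -0.20693429  0.052     ] [ 0.51842777 -0.17733119  0.052     ] [ 0.59977779 -0.19213274  0.052     ] 0.1653712491844494 169.6879015458178
side [338 224  48  24 162] [385.74712368 225.70880102] [337.84761593 246.65147129]
[ 0.69073026 -0.20530718  0.052     ] [ 0.51955648 -0.17909587  0.052     ] [ 0.60514337 -0.19220153  0.052     ] 0.1731689841347348 171.29409724225525
side [338 224  48  24 136] [385.7087173  225.61998403] [338.18058749 246.41278638]
[ 0.69098363 -0.20497251  0.052     ] [ 0.52096085 -0.17899885  0.052     ] [ 0.60597224 -0.19198568  0.052     ] 0.17199527585820432 171.31431851573114
[ 0.68370331 -0.20665137  0.0527438 ] 0.00012151281067413562 [ 0.52060855 -0.17826162  0.05182801] 0.002780278270738363 [ 0.60215593 -0.19245649  0.0522859 ] 0.16554974624691363 -9.874484730645666
[0.58877886 0.10602478 0.18278549] -114.81538024540818
[0.55286486 0.15946481 0.17634185] -177.37901586599946
[0.64510574 0.10821154 0.17635237] -60.73811015203078
-180 [144.6632177  204.43884323]
-150 [198.61336894 221.91917691]
-120 [264.24009845 224.31330858]
-90 [322.24283155 210.87296176]
-60 [356.10545728 185.81237924]
-30 [357.51182644 156.5139813 ]
0 [327.69820354 130.87671547]
30 [275.49988154 115.19987286]
60 [214.24549957 113.07073667]
90 [158.85606273 124.97180669]
120 [123.23657025 148.23115888]
150 [117.46506883 177.26534143]
```

View pics/holes.png

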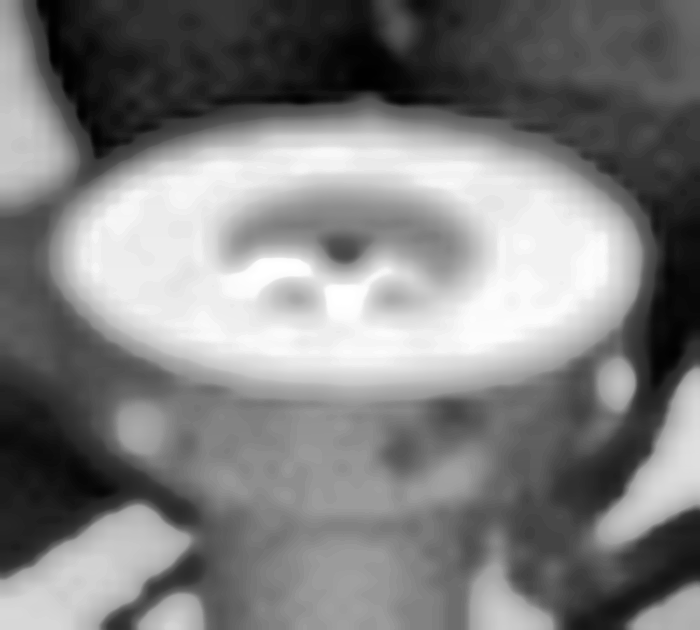

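```bash
python3 - <<'E'
from h import *
print('vase3 rim',tri((297,116),(146,49)))
print('bats top',tri((345,172),(238,72)))
print('tall jar',tri((335,175),(263,104)))
print('small jar',tri((277,219),(277,206)))
print('scale',tri((395,195),(316,70)))
print('wheel',tri((197,130),(44,158)))
im=cv2.imread('pics/side0.png');crop(im,220,70,440,240,3.4,'pics/bk.png')
E
```

```text
vase3 rim (array([0.86066365, 0.33186938, 0.15622002]), np.float64(0.013772680950722361))
bats top (array([0.85315674, 0.09118074, 0.033121  ]), np.float64(0.0009125761511101308))
tall jar (array([0.72812391, 0.02123523, 0.10225498]), np.float64(0.012463723004274199))
small jar (array([ 0.4522746 , -0.01847868,  0.08663908]), np.float64(0.00827499480435907))
scale (array([ 0.84599917, -0.12916733,  0.05402074]), np.float64(0.013906680465704875))
wheel (array([0.59619082, 0.6158013 , 0.08086792]), np.float64(0.01988627067251635))
```

View pics/bk.png

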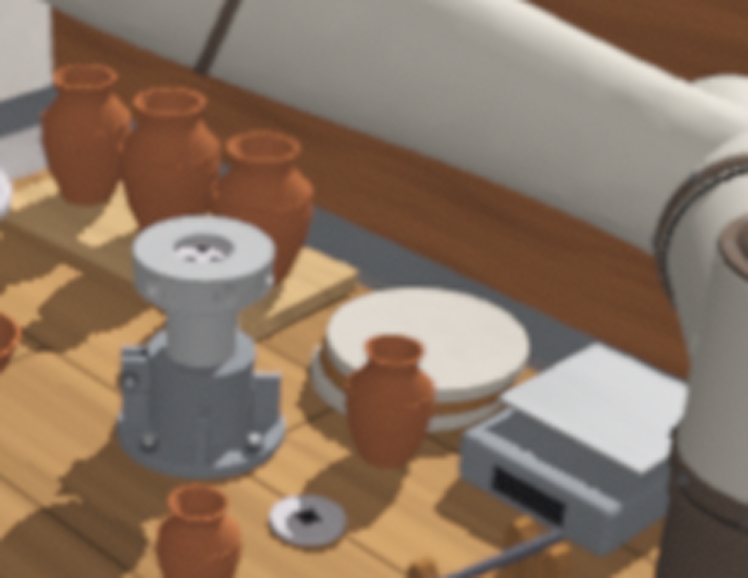

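{"name": "send_rows", "arguments": {"motion": [{"dp": [0.5,0.57,0],"rot": [0,0,1],"hand": 1},{"dp": [0.5,0.57,0],"rot": [0,0,1],"hand": 1},{"dp": [0.5,0.57,0],"rot": [0,0,1],"hand": 1},{"dp": [0.5,0.57,0],"rot": [0,0,1],"hand": 1},{"dp": [0.5,0.57,0],"rot": [0,0,1],"hand": 1},{"dp": [0.5,0.57,0],"rot": [0,0,1],"hand": 1},{"dp": [0.5,0.57,0],"rot": [0,0,1],"hand": 1},{"dp": [0.5,0.57,0],"rot": [0,0,1],"hand": 1},{"dp": [0.5,0.57,0],"rot": [0,0,1],"hand": 1},{"dp": [0.5,0.57,0],"rot": [0,0,1],"hand": 1}]}}

```text
time: 1.1
tool_pos: [0.405, -0.4116, 0.2177]
tcp_rot: [-1.153, 1.247, 1.163]
contact_force: [0.2, -0.4, -3.0]
gripper_width: 0.0869
```

```bash
cat > st.py <<'E'
from h import *
from scipy.spatial.transform import Rotation as R
def st():
    o=env.observe(); M=R.from_rotvec(o['tcp_rot']).as_matrix()
    print('t %.2f pos'%o['time'],o['tool_pos'].round(4),'yaw_y %.2f'%np.degrees(np.arctan2(M[1,1],M[0,1])),'xaxis',M[:,0].round(4),'tilt_y',M[2,1].round(4),'F',o['contact_force'].round(2),'M',o['moment'].round(2),'w %.4f'%o['gripper_width'],'j',np.degrees(o['joints']).round(1))
    return o,M
if __name__=='__main__': st()
E
python3 st.py
```

```text
t 1.10 pos [ 0.405  -0.4116  0.2177] yaw_y 175.96 xaxis [-0.008   0.0014 -1.    ] tilt_y 0.008 F [ 0.2  -0.36 -2.96] M [0.01 0.11 0.  ] w 0.0869 j [-29.3  17.8  -6.7   0.2 -66.   25.2]
```

{"name": "send_rows", "arguments": {"motion": [{"dp": [0.53,0.58,-0.1],"rot": [0,0,0.98],"hand": 1},{"dp": [0.53,0.58,-0.1],"rot": [0,0,0.98],"hand": 1},{"dp": [0.53,0.58,-0.1],"rot": [0,0,0.98],"hand": 1},{"dp": [0.53,0.58,-0.1],"rot": [0,0,0.98],"hand": 1},{"dp": [0.53,0.58,-0.1],"rot": [0,0,0.98],"hand": 1},{"dp": [0.53,0.58,-0.2],"rot": [0,0,0.98],"hand": 1},{"dp": [0.53,0.58,-0.2],"rot": [0,0,0.98],"hand": 1},{"dp": [0.53,0.58,-0.2],"rot": [0,0,0.98],"hand": 1},{"dp": [0.53,0.58,-0.2],"rot": [0,0,0.98],"hand": 1},{"dp": [0.53,0.58,-0.2],"rot": [0,0,0.98],"hand": 1},{"dp": [0.53,0.58,-0.2],"rot": [0,0,0.98],"hand": 1},{"dp": [0.53,0.58,-0.2],"rot": [0,0,0.98],"hand": 1},{"dp": [0.53,0.58,-0.2],"rot": [0,0,0.98],"hand": 1},{"dp": [0.53,0.58,-0.2],"rot": [0,0,0.98],"hand": 1},{"dp": [0.53,0.58,-0.2],"rot": [0,0,0.98],"hand": 1},{"dp": [0,0,0],"rot": [0,0,0],"hand": 1}]}}

```text
time: 2.7
tool_pos: [0.603, -0.1783, 0.1376]
tcp_rot: [-2.138, 0.134, 2.207]
contact_force: [-0.2, -0.5, -2.1]
gripper_width: 0.0867
```

```bash
python3 st.py
```

```text
t 2.70 pos [ 0.603  -0.1783  0.1376] yaw_y -96.21 xaxis [-0.0322 -0.0132 -0.9994] tilt_y 0.0166 F [-0.2  -0.46 -2.12] M [-0.07  0.16 -0.02] w 0.0867 j [ -1.3  27.   -4.7   0.9 -60.1  84.7]
```

{"name": "send_rows", "arguments": {"motion": [{"dp": [0,-0.28,-0.4],"rot": [0.07,-0.16,-0.33],"hand": 1},{"dp": [0,-0.28,-0.4],"rot": [0.07,-0.16,-0.33],"hand": 1},{"dp": [0,0,0],"rot": [0,0,0],"hand": 1}]}}

```text
time: 3.0
tool_pos: [0.6012, -0.1921, 0.1151]
tcp_rot: [-2.121, 0.188, 2.131]
contact_force: [-0.9, 0.7, -2.6]
gripper_width: 0.0868
```

```bash
cat > go.py <<'E'
import sys
from st import *
def need(x,y,z,yaw):
    o,M=st(); d=np.array([x,y,z])-o['tool_pos']
    yw=np.radians(yaw); Y=np.array([np.cos(yw),np.sin(yw),0]);X=np.array([0,0,-1.]);Z=np.cross(X,Y)
    T=np.c_[X,Y,Z]; w=R.from_matrix(T@M.T).as_rotvec()
    print('need shares dp',(d/.025).round(2),'rot',(w/.1).round(2))
if __name__=='__main__': need(*map(float,sys.argv[1:5]))
E
python3 go.py .602 -.1922 .033 -100; python3 - <<'E'
from h import *
for n,b in(("side",(300,140,460,260)),("top",(270,90,400,200))):
    crop(env.get_image(n)[:,:,::-1],*b,4.6,f'pics/pre_{n}.png')
E
```

```text
t 3.00 pos [ 0.6012 -0.1921  0.1151] yaw_y -100.30 xaxis [-0.0044  0.0033 -1.    ] tilt_y -0.0025 F [-0.91  0.74 -2.59] M [-0.02  0.3   0.01] w 0.0868 j [ -3.1  27.9  -6.4  -0.2 -55.9  83. ]
need shares dp [ 0.03 -0.   -3.28] rot [-0.03 -0.04  0.05]
```

View pics/pre_side.png

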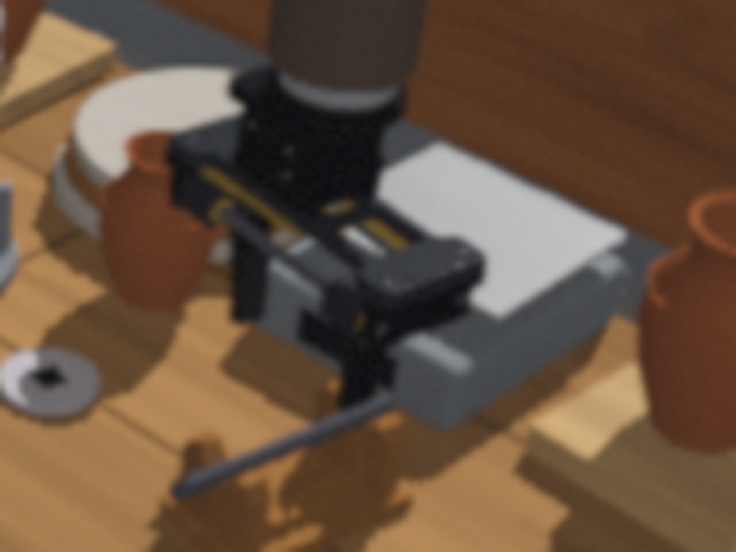

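View pics/pre_top.png

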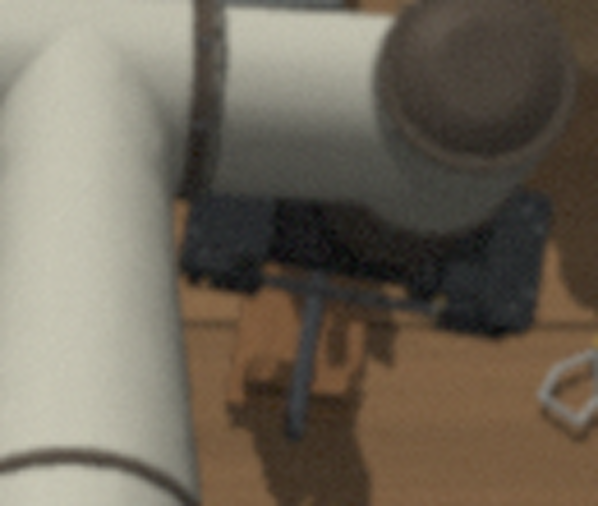

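{"name": "send_rows", "arguments": {"motion": [{"dp": [0.02,0,-0.8],"rot": [-0.03,-0.04,0.05],"hand": 1},{"dp": [0,0,-0.8],"rot": [0,0,0],"hand": 1},{"dp": [0,0,-0.8],"rot": [0,0,0],"hand": 1},{"dp": [0,0,-0.6],"rot": [0,0,0],"hand": 1},{"dp": [0,0,0],"rot": [0,0,0],"hand": 1}]}}

```text
time: 3.6
tool_pos: [0.6054, -0.1922, 0.0444]
tcp_rot: [-2.143, 0.185, 2.122]
contact_force: [0.2, 0.3, -2.4]
gripper_width: 0.0867
```

```bash
python3 go.py .602 -.1922 .033 -100
```

```text
t 3.60 pos [ 0.6054 -0.1922  0.0444] yaw_y -99.82 xaxis [ 0.0097 -0.0029 -0.9999] tilt_y 0.0012 F [ 0.17  0.28 -2.35] M [-0.    0.28  0.03] w 0.0867 j [ -3.   32.4 -10.6   0.2 -46.5  83. ]
need shares dp [-0.14  0.   -0.46] rot [ 0.03  0.1  -0.03]
```

{"name": "send_rows", "arguments": {"motion": [{"dp": [-0.12,0,-0.42],"rot": [0.03,0.1,-0.03],"hand": 1},{"dp": [0,0,0],"rot": [0,0,0],"hand": 0},{"dp": [0,0,0],"rot": [0,0,0],"hand": -0.5},{"dp": [0,0,0],"rot": [0,0,0],"hand": -1},{"dp": [0,0,0],"rot": [0,0,0],"hand": -1},{"dp": [0,0,0],"rot": [0,0,0],"hand": -1},{"dp": [0,0,0],"rot": [0,0,0],"hand": -1},{"dp": [0,0,0],"rot": [0,0,0],"hand": -1}]}}

```text
time: 4.4
tool_pos: [0.6052, -0.1925, 0.0382]
tcp_rot: [-2.138, 0.186, 2.124]
contact_force: [0.1, -1.1, -2.7]
gripper_width: 0.0392
```

```bash
python3 go.py .602 -.1922 .033 -100
```

```text
t 4.40 pos [ 0.6052 -0.1925  0.0382] yaw_y -99.93 xaxis [ 0.0067 -0.0012 -1.    ] tilt_y -0.0 F [ 0.06 -1.11 -2.71] M [-0.05  0.2  -0.03] w 0.0392 j [ -3.1  32.9 -10.7   0.1 -46.1  83.1]
need shares dp [-0.13  0.01 -0.21] rot [ 0.01  0.07 -0.01]
```

{"name": "send_rows", "arguments": {"motion": [{"dp": [-0.2,0,-0.3],"rot": [0.01,0.1,0],"hand": -1},{"dp": [0,0,0],"rot": [0,0,0],"hand": -1},{"dp": [0,0,0],"rot": [0,0,0],"hand": -1},{"dp": [0,0,0],"rot": [0,0,0],"hand": -1},{"dp": [0,0,0],"rot": [0,0,0],"hand": -1},{"dp": [0,0,0],"rot": [0,0,0],"hand": -1}]}}

```text
time: 5.0
tool_pos: [0.5996, -0.1916, 0.0298]
tcp_rot: [-2.125, 0.185, 2.136]
contact_force: [-0.2, 0.1, -2.2]
gripper_width: 0.0103
```

```bash
python3 go.py .602 -.1922 .033 -100
```

```text
t 5.00 pos [ 0.5996 -0.1916  0.0298] yaw_y -99.93 xaxis [-4.9e-03  8.0e-04 -1.0e+00] tilt_y 0.0 F [-0.18  0.1  -2.25] M [0.03 0.21 0.01] w 0.0103 j [ -3.   33.3 -11.3  -0.  -45.7  83.1]
need shares dp [ 0.1  -0.02  0.13] rot [-0.01 -0.05 -0.01]
```

{"name": "send_rows", "arguments": {"motion": [{"dp": [0,0,0],"rot": [0,0,0],"hand": -1},{"dp": [0,0,0.3],"rot": [0,0,0],"hand": -1},{"dp": [0,0,0.5],"rot": [0,0,0],"hand": -1},{"dp": [0,0,0.5],"rot": [0,0,0],"hand": -1},{"dp": [0,0,0.5],"rot": [0,0,0],"hand": -1},{"dp": [0,0,0],"rot": [0,0,0],"hand": -1}]}}

```text
time: 5.6
tool_pos: [0.5995, -0.1924, 0.079]
tcp_rot: [-2.126, 0.186, 2.136]
contact_force: [-0.4, 0.1, -2.9]
gripper_width: 0.0106
```

```bash
python3 go.py .602 -.1922 .16 -100; python3 - <<'E'
from h import *
for n,b in(("side",(300,140,460,260)),("top",(270,90,400,200))):
    crop(env.get_image(n)[:,:,::-1],*b,4.6,f'pics/lift_{n}.png')
E
```

```text
t 5.60 pos [ 0.5995 -0.1924  0.079 ] yaw_y -99.94 xaxis [-4.4e-03  1.0e-04 -1.0e+00] tilt_y 0.0007 F [-0.41  0.12 -2.9 ] M [-0.03  0.08 -0.01] w 0.0106 j [ -3.1  29.9  -8.9   0.  -51.4  83.1]
need shares dp [0.1  0.01 3.24] rot [-0.   -0.04 -0.01]
```

View pics/lift_side.png

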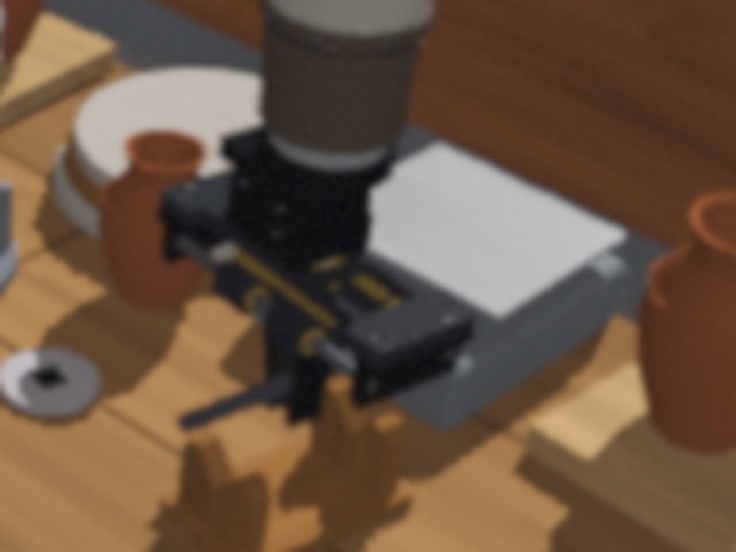

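View pics/lift_top.png

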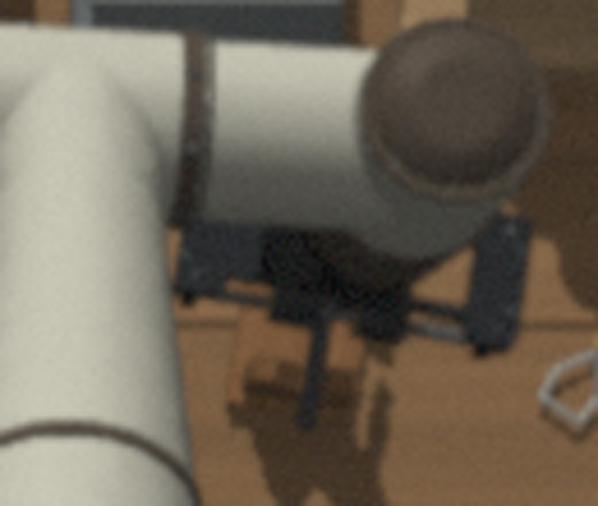

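```bash
python3 - <<'E'
from h import *
P,e=tri((300+188/4.6-.4,140+421/4.6-.4),(270+306/4.6-.4,90+424/4.6-.4)); print(P,e, np.linalg.norm(P[:2]-[.5995,-.1924]))
for n,p in(("side",(300+188/4.6-.4,140+421/4.6-.4)),("top",(270+306/4.6-.4,90+424/4.6-.4))):
    q=onz(n,p,.101); print(q,np.linalg.norm(q[:2]-[.5995,-.1924]))
E
```

```text
[ 0.52039111 -0.17955392  0.10302396] 0.0033300406350550704 0.08014510466518543
[ 0.52409708 -0.17863752  0.101     ] 0.07664858990425483
[ 0.51944763 -0.17873621  0.101     ] 0.08121009997922424
```

{"name": "send_rows", "arguments": {"motion": [{"dp": [0,0,0.8],"rot": [0,0,0],"hand": -1},{"dp": [-0.1,0.3,0.8],"rot": [0,0,0.5],"hand": -1},{"dp": [-0.2,0.6,0.8],"rot": [0,0,0.9],"hand": -1},{"dp": [-0.2,0.6,0.7],"rot": [0,0,0.9],"hand": -1},{"dp": [-0.2,0.6,0.2],"rot": [0,0,0.9],"hand": -1},{"dp": [-0.2,0.6,0],"rot": [0,0,0.9],"hand": -1},{"dp": [-0.2,0.6,0],"rot": [0,0,0.9],"hand": -1},{"dp": [-0.2,0.6,0],"rot": [0,0,0.9],"hand": -1},{"dp": [-0.2,0.6,0],"rot": [0,0,0.9],"hand": -1},{"dp": [-0.2,0.6,0],"rot": [0,0,0.9],"hand": -1},{"dp": [-0.2,0.6,0],"rot": [0,0,0.9],"hand": -1},{"dp": [-0.2,0.6,0],"rot": [0,0,0.9],"hand": -1},{"dp": [-0.2,0.6,0],"rot": [0,0,0.9],"hand": -1},{"dp": [0,0.4,0],"rot": [0,0,0.6],"hand": -1},{"dp": [0,0,0],"rot": [0,0,0],"hand": -1}]}}

```text
time: 7.2
tool_pos: [0.5291, -0.0027, 0.152]
tcp_rot: [1.611, 0.854, -1.662]
contact_force: [0.4, 0.4, -3.2]
gripper_width: 0.0103
```

```bash
python3 go.py .5323 .0194 .1564 -30
```

```text
t 7.20 pos [ 0.5291 -0.0027  0.152 ] yaw_y -34.58 xaxis [-0.022  -0.0178 -0.9996] tilt_y -0.008 F [ 0.38  0.36 -3.22] M [-0.12  0.06 -0.01] w 0.0103 j [ 17.6  17.1 -18.2   0.7 -56.2 127.4]
need shares dp [0.13 0.88 0.18] rot [ 0.19 -0.21  0.8 ]
```

{"name": "send_rows", "arguments": {"motion": [{"dp": [0.06,0.44,0.13],"rot": [0.1,-0.1,0.4],"hand": -1},{"dp": [0.06,0.44,0.13],"rot": [0.1,-0.1,0.4],"hand": -1},{"dp": [0,0,0],"rot": [0,0,0],"hand": -1}]}}

```text
time: 7.5
tool_pos: [0.5319, 0.0202, 0.1582]
tcp_rot: [1.582, 0.92, -1.582]
contact_force: [1.0, 0.4, -3.1]
gripper_width: 0.011
```

```bash
python3 go.py .5323 .0194 .1564 -30; python3 - <<'E'
from h import *
crop(env.get_image("side")[:,:,::-1],230,110,350,200,6,'pics/ins_side.png')
crop(env.get_image("top")[:,:,::-1],160,95,300,200,5,'pics/ins_top.png')
E
```

```text
t 7.50 pos [0.5319 0.0202 0.1582] yaw_y -29.81 xaxis [-0.0014  0.0026 -1.    ] tilt_y -0.0025 F [ 1.02  0.4  -3.1 ] M [-0.13  0.11 -0.07] w 0.0110 j [ 19.5  16.4 -17.8  -0.2 -55.8 130.8]
need shares dp [ 0.01 -0.03 -0.07] rot [-0.03 -0.01 -0.03]
```

View pics/ins_side.png

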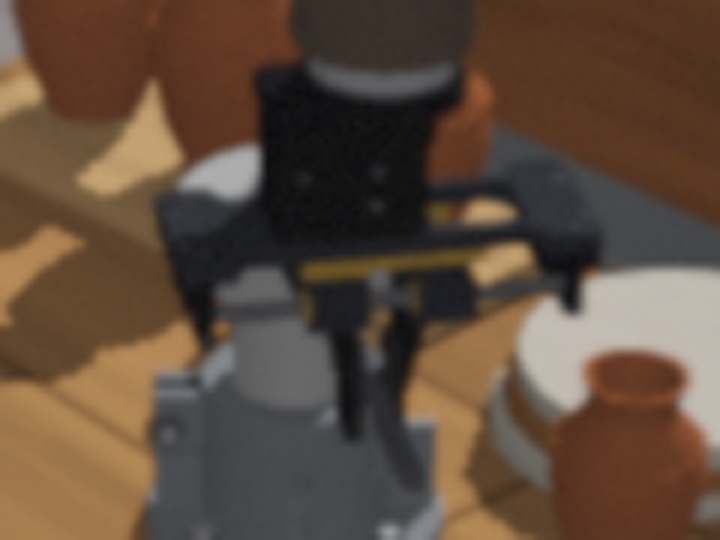

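View pics/ins_top.png

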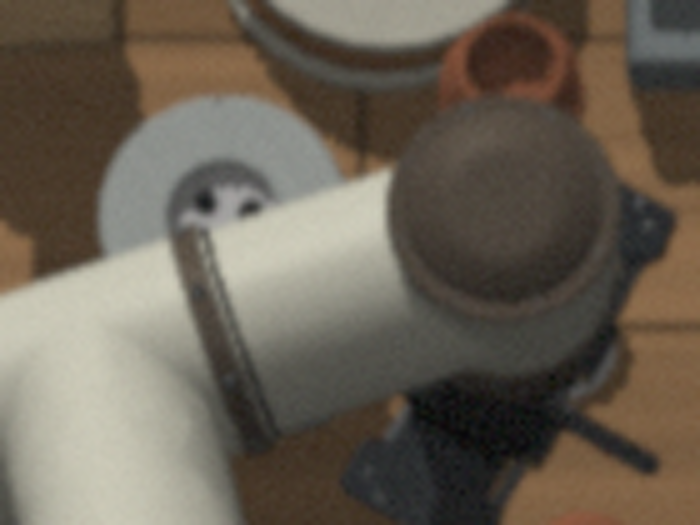

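```bash
python3 - <<'E'
from h import *
print(proj("top",[.4918,-.0507,.180]),proj("side",[.4918,-.0507,.180]))
print(tri((299,189.5),(289.7,187.2)))
for z in(.17,.178,.186): print(onz("top",(289.7,187.2),z),onz("side",(299,189.5),z))
E
```

```text
[[289.81607293 187.4719221 ]] [[298.38230364 189.53880653]]
(array([ 0.49304746, -0.05084081,  0.17956968]), np.float64(0.0012709362675273066))
[ 0.49399914 -0.05093577  0.17      ] [ 0.50433172 -0.04041689  0.17      ]
[ 0.49278616 -0.05051819  0.178     ] [ 0.495392  -0.0493767  0.178    ]
[ 0.49157318 -0.05010062  0.186     ] [ 0.48645227 -0.05833651  0.186     ]
```

{"name": "send_rows", "arguments": {"motion": [{"dp": [0.12,0.2,-0.08],"rot": [-0.02,0,0],"hand": -1},{"dp": [0.12,0.2,0],"rot": [0,0,0],"hand": -1},{"dp": [0.12,0.2,0],"rot": [0,0,0],"hand": -1},{"dp": [0.12,0.2,0],"rot": [0,0,0],"hand": -1},{"dp": [0,0,0],"rot": [0,0,0],"hand": -1}]}}

```text
time: 8.1
tool_pos: [0.5452, 0.0402, 0.1554]
tcp_rot: [1.582, 0.914, -1.586]
contact_force: [1.3, -0.8, -4.5]
gripper_width: 0.0107
```

```bash
python3 go.py .5536 .0562 .1564 -30;
```

```text
t 8.10 pos [0.5452 0.0402 0.1554] yaw_y -30.04 xaxis [-2.4e-03 -9.0e-04 -1.0e+00] tilt_y -0.0016 F [ 1.33 -0.8  -4.45] M [-0.28 -0.2  -0.12] w 0.0107 j [ 21.2  17.9 -16.1  -0.  -56.1 128.7]
need shares dp [0.34 0.64 0.04] rot [ 0.01 -0.02  0.01]
```

{"name": "send_rows", "arguments": {"motion": [{"dp": [0.12,0.2,0.04],"rot": [0,0,0],"hand": -1},{"dp": [0.12,0.22,0],"rot": [0,0,0],"hand": -1},{"dp": [0,0,0],"rot": [0,0,0],"hand": -1}]}}

```text
time: 8.4
tool_pos: [0.5514, 0.0484, 0.1564]
tcp_rot: [1.579, 0.909, -1.591]
contact_force: [3.0, 0.1, -4.2]
gripper_width: 0.0105
```

```bash
python3 go.py .5536 .0562 .1564 -30;
```

```text
t 8.40 pos [0.5514 0.0484 0.1564] yaw_y -30.19 xaxis [-0.0041 -0.0056 -1.    ] tilt_y -0.0007 F [ 3.01  0.12 -4.23] M [-0.08 -0.74 -0.19] w 0.0105 j [ 21.9  18.6 -15.1   0.3 -56.7 127.8]
need shares dp [ 0.09  0.31 -0.  ] rot [ 0.06 -0.04  0.03]
```

{"name": "send_rows", "arguments": {"motion": [{"dp": [0.08,0.13,0],"rot": [0.05,-0.04,0.15],"hand": -1},{"dp": [0.08,0.13,0],"rot": [0,0,0],"hand": -1},{"dp": [0.04,0.07,0],"rot": [0,0,0],"hand": -1},{"dp": [0,0,0],"rot": [0,0,0],"hand": -1}]}}

```text
time: 8.8
tool_pos: [0.5568, 0.0554, 0.1566]
tcp_rot: [1.574, 0.92, -1.576]
contact_force: [2.9, -3.9, -3.6]
gripper_width: 0.0107
```

```bash
python3 go.py .5550 .0550 .1564 -29; python3 - <<'E'
from h import *
crop(env.get_image("side")[:,:,::-1],230,110,350,200,6,'pics/in2_side.png')
E
```

```text
t 8.80 pos [0.5568 0.0554 0.1566] yaw_y -29.35 xaxis [-2.0e-04 -2.3e-03 -1.0e+00] tilt_y 0.0009 F [ 2.87 -3.93 -3.6 ] M [-0.76 -0.49 -0.19] w 0.0107 j [ 2.230e+01  1.900e+01 -1.440e+01  1.000e-01 -5.670e+01  1.282e+02]
need shares dp [-0.07 -0.02 -0.01] rot [ 0.02 -0.    0.06]
```

View pics/in2_side.png

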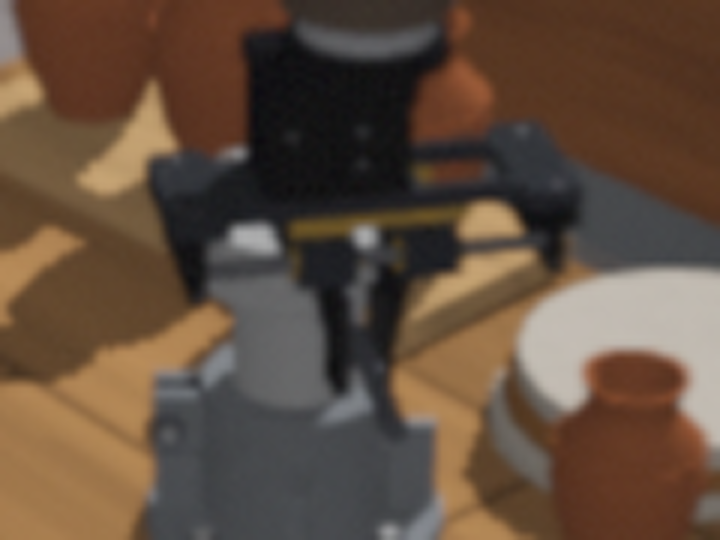

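```bash
cat > sw.py <<'E'
import sys
from st import *
C=np.array([.6148,.1623])
def plan(n,da,r=.1208,z=None,lead=0):
    o,M=st(); p=o['tool_pos']; ph=np.arctan2(p[1]-C[1],p[0]-C[0]); rr=np.hypot(*(p[:2]-C)); yw=np.arctan2(M[1,1],M[0,1])
    print('phi %.2f r %.4f yaw-phi-90 %.2f'%(np.degrees(ph),rr,(np.degrees(yw-ph)-90+180)%360-180),
      'Ftan_cw %.2f Frad %.2f'%(o['contact_force'][:2]@[np.sin(ph),-np.cos(ph)],o['contact_force'][:2]@[np.cos(ph),np.sin(ph)]))
    q=p.copy(); 
    for i in range(n):
        f=ph-da*(i+1); t=np.r_[C+r*np.array([np.cos(f),np.sin(f)]),0]
        d=(t-q)[:2]/.025; print('[%.2f, %.2f]'%tuple(d)); q=t
    yt=ph+np.pi/2; Y=np.array([np.cos(yt),np.sin(yt),0]);X=np.array([0,0,-1.]);T=np.c_[X,Y,np.cross(X,Y)]
    print('rot corr',(R.from_matrix(T@M.T).as_rotvec()/.1).round(2),'z',p[2].round(4))
if __name__=='__main__': plan(int(sys.argv[1]),float(sys.argv[2]),*(map(float,sys.argv[3:4])))
E
python3 sw.py 6 .06
```

```text
t 8.85 pos [0.5569 0.0555 0.1567] yaw_y -29.35 xaxis [-0.     -0.0022 -1.    ] tilt_y 0.0011 F [ 1.85 -2.58 -4.21] M [-0.85 -0.6  -0.19] w 0.0107 j [ 2.230e+01  1.900e+01 -1.440e+01  1.000e-01 -5.670e+01  1.282e+02]
phi -118.48 r 0.1215 yaw-phi-90 -0.87 Ftan_cw -2.86 Frad 1.39
[-0.24, 0.17]
[-0.24, 0.16]
[-0.23, 0.17]
[-0.22, 0.19]
[-0.21, 0.20]
[-0.20, 0.21]
rot corr [0.02 0.   0.15] z 0.1567
```

{"name": "send_rows", "arguments": {"motion": [{"dp": [-0.25,0.16,-0.02],"rot": [0.02,0,-0.5],"hand": -1},{"dp": [-0.24,0.16,0],"rot": [0,0,-0.6],"hand": -1},{"dp": [-0.23,0.17,0],"rot": [0,0,-0.6],"hand": -1},{"dp": [-0.22,0.19,0],"rot": [0,0,-0.6],"hand": -1},{"dp": [-0.21,0.2,0],"rot": [0,0,-0.6],"hand": -1},{"dp": [-0.2,0.21,0],"rot": [0,0,-0.6],"hand": -1}]}}

```text
time: 9.45
tool_pos: [0.5259, 0.0795, 0.1578]
tcp_rot: [1.825, 0.645, -1.816]
contact_force: [5.0, -4.8, -3.8]
gripper_width: 0.0106
```

```bash
python3 sw.py 10 .09
```

```text
t 9.45 pos [0.5259 0.0795 0.1578] yaw_y -50.56 xaxis [ 0.0065 -0.0057 -1.    ] tilt_y 0.0085 F [ 5.03 -4.8  -3.85] M [-1.66 -1.05 -0.46] w 0.0106 j [ 26.4  16.2 -18.5   0.6 -55.1 102.8]
phi -137.04 r 0.1215 yaw-phi-90 -3.52 Ftan_cw -6.94 Frad -0.41
[-0.26, 0.35]
[-0.25, 0.36]
[-0.22, 0.38]
[-0.18, 0.39]
[-0.15, 0.41]
[-0.11, 0.42]
[-0.07, 0.43]
[-0.03, 0.43]
[0.01, 0.43]
[0.05, 0.43]
rot corr [0.06 0.07 0.61] z 0.1578
```

{"name": "send_rows", "arguments": {"motion": [{"dp": [-0.26,0.35,-0.06],"rot": [0.06,0.07,-0.5],"hand": -1},{"dp": [-0.25,0.36,-0.02],"rot": [0,0,-0.8],"hand": -1},{"dp": [-0.22,0.38,-0.01],"rot": [0,0,-0.85],"hand": -1},{"dp": [-0.18,0.39,-0.01],"rot": [0,0,-0.85],"hand": -1},{"dp": [-0.15,0.41,-0.01],"rot": [0,0,-0.85],"hand": -1},{"dp": [-0.11,0.42,-0.01],"rot": [0,0,-0.85],"hand": -1},{"dp": [-0.07,0.43,-0.01],"rot": [0,0,-0.85],"hand": -1},{"dp": [-0.03,0.43,-0.01],"rot": [0,0,-0.85],"hand": -1}]}}

```text
time: 10.25
tool_pos: [0.4925, 0.1523, 0.1558]
tcp_rot: [2.205, -0.001, -2.216]
contact_force: [3.7, -6.0, -3.4]
gripper_width: 0.0108
```

```bash
python3 sw.py 10 .09
```

```text
t 10.25 pos [0.4925 0.1523 0.1558] yaw_y -89.41 xaxis [-0.0048 -0.0113 -0.9999] tilt_y 0.0112 F [ 3.74 -6.   -3.44] M [-1.93 -0.89 -0.48] w 0.0108 j [ 35.5  15.2 -20.2   0.4 -55.2  54.9]
phi -175.34 r 0.1227 yaw-phi-90 -4.07 Ftan_cw -6.29 Frad -3.24
[0.06, 0.44]
[0.02, 0.43]
[0.06, 0.43]
[0.10, 0.42]
[0.14, 0.41]
[0.17, 0.40]
[0.21, 0.38]
[0.24, 0.36]
[0.27, 0.34]
[0.30, 0.31]
rot corr [ 0.11 -0.04  0.71] z 0.1558
```

{"name": "send_rows", "arguments": {"motion": [{"dp": [0.06,0.44,-0.01],"rot": [0.1,-0.04,-0.4],"hand": -1},{"dp": [0.03,0.43,-0.01],"rot": [0,0,-0.7],"hand": -1},{"dp": [0.07,0.43,-0.01],"rot": [0,0,-0.85],"hand": -1},{"dp": [0.1,0.42,-0.01],"rot": [0,0,-0.85],"hand": -1},{"dp": [0.14,0.41,-0.01],"rot": [0,0,-0.85],"hand": -1},{"dp": [0.17,0.4,-0.01],"rot": [0,0,-0.85],"hand": -1},{"dp": [0.21,0.38,-0.01],"rot": [0,0,-0.85],"hand": -1},{"dp": [0.24,0.36,-0.01],"rot": [0,0,-0.85],"hand": -1},{"dp": [0.27,0.34,-0.01],"rot": [0,0,-0.85],"hand": -1},{"dp": [0.3,0.31,-0.01],"rot": [0,0,-0.85],"hand": -1}]}}

```text
time: 11.25
tool_pos: [0.5153, 0.2363, 0.151]
tcp_rot: [-1.706, 0.796, 1.787]
contact_force: [-4.2, -1.1, 0.5]
gripper_width: 0.0108
```

```bash
python3 sw.py 10 .09
```

```text
t 11.25 pos [0.5153 0.2363 0.151 ] yaw_y -137.08 xaxis [-0.053  -0.0164 -0.9985] tilt_y 0.05 F [-4.16 -1.09  0.53] M [-0.26  1.15 -0.04] w 0.0108 j [ 40.3  21.5 -10.8  -1.4 -60.6   3.3]
phi 143.33 r 0.1240 yaw-phi-90 -10.41 Ftan_cw -3.36 Frad 2.69
[0.38, 0.26]
[0.30, 0.31]
[0.33, 0.28]
[0.35, 0.25]
[0.38, 0.22]
[0.39, 0.18]
[0.41, 0.15]
[0.42, 0.11]
[0.43, 0.07]
[0.43, 0.03]
rot corr [ 0.21 -0.51  1.82] z 0.151
```

{"name": "send_rows", "arguments": {"motion": [{"dp": [0.2,0.14,0.04],"rot": [0.1,-0.25,0.3],"hand": -1},{"dp": [0.2,0.14,0.03],"rot": [0.1,-0.25,0.3],"hand": -1},{"dp": [0.2,0.14,0.03],"rot": [0,0,0.2],"hand": -1}]}}

```text
time: 11.55
tool_pos: [0.5196, 0.2423, 0.1495]
tcp_rot: [-1.775, 0.716, 1.815]
contact_force: [-6.1, -5.1, -2.0]
gripper_width: 0.0107
```

```bash
python3 sw.py 8 .08
```

```text
t 11.55 pos [0.5196 0.2423 0.1495] yaw_y -132.43 xaxis [-0.0262 -0.0104 -0.9996] tilt_y 0.0253 F [-6.07 -5.1  -2.03] M [-1.33  1.65 -0.46] w 0.0107 j [ 40.9  21.4 -11.5  -0.6 -58.6   7. ]
phi 139.95 r 0.1243 yaw-phi-90 -2.38 Ftan_cw -7.81 Frad 1.36
[0.37, 0.19]
[0.28, 0.26]
[0.30, 0.24]
[0.32, 0.22]
[0.34, 0.19]
[0.35, 0.16]
[0.36, 0.13]
[0.37, 0.10]
rot corr [ 0.11 -0.26  0.42] z 0.1495
```

{"name": "send_rows", "arguments": {"motion": [{"dp": [0.2,0.14,0.08],"rot": [0.06,-0.15,0.0],"hand": -1},{"dp": [0.2,0.18,0.08],"rot": [0.05,-0.12,-0.2],"hand": -1},{"dp": [0.25,0.2,0.06],"rot": [0,0,-0.6],"hand": -1},{"dp": [0.29,0.22,0.02],"rot": [0,0,-0.7],"hand": -1}]}}

```text
time: 11.95
tool_pos: [0.5286, 0.2519, 0.1499]
tcp_rot: [-1.674, 0.839, 1.717]
contact_force: [-4.5, -4.4, -3.2]
gripper_width: 0.0106
```

```bash
python3 sw.py 8 .08; python3 - <<'E'
from h import *
crop(env.get_image("side")[:,:,::-1],200,90,350,210,5,'pics/sw1_side.png')
crop(env.get_image("top")[:,:,::-1],130,75,290,195,5,'pics/sw1_top.png')
E
```

```text
t 11.95 pos [0.5286 0.2519 0.1499] yaw_y -141.27 xaxis [-0.0326 -0.0148 -0.9994] tilt_y 0.0347 F [-4.51 -4.39 -3.19] M [-1.12  1.35 -0.38] w 0.0106 j [ 41.   22.7  -9.3  -0.7 -59.9  -1.9]
phi 133.89 r 0.1244 yaw-phi-90 -5.16 Ftan_cw -6.29 Frad -0.04
[0.39, 0.15]
[0.31, 0.23]
[0.33, 0.21]
[0.34, 0.18]
[0.36, 0.15]
[0.37, 0.12]
[0.37, 0.09]
[0.38, 0.06]
rot corr [ 0.16 -0.32  0.9 ] z 0.1499
```

View pics/sw1_side.png

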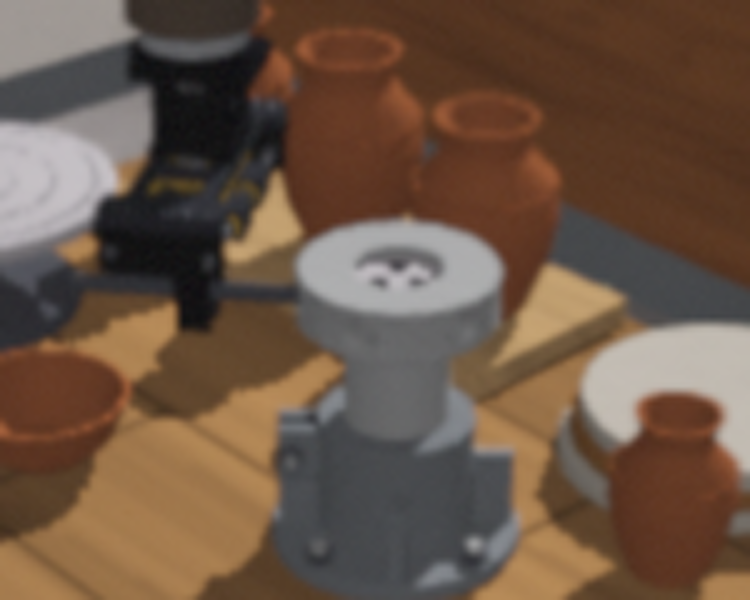

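View pics/sw1_top.png

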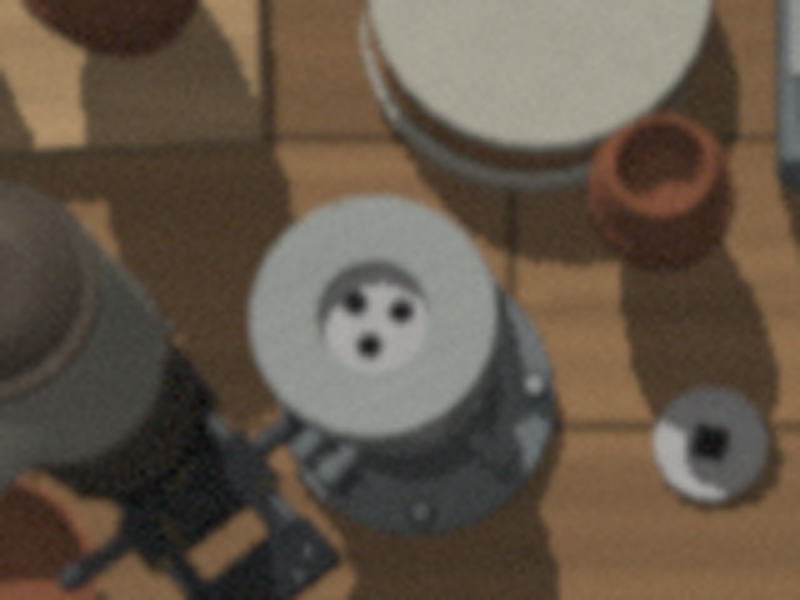

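```bash
python3 - <<'E'
from h import *
C=np.array([.6148,.1623])
f=lambda X,Y:(130+(X+.5)/5-.5,75+(Y+.5)/5-.5)
g=lambda X,Y:(200+(X+.5)/5-.5,90+(Y+.5)/5-.5)
a=onz("top",f(289,429),.176);b=onz("top",f(70,577),.172); print(a,b,np.degrees(np.arctan2(*(b-a)[[1,0]])))
n=np.array([-(b-a)[1],(b-a)[0]]);n/=np.linalg.norm(n);print('axis offset',(C-a[:2])@n)
print('outer tip',tri(g(72,281),f(70,577)),'inner', tri(g(292,293),f(293,427)))
E
```

```text
[0.56074372 0.20640111 0.176     ] [0.48597242 0.31576026 0.172     ] 124.36129372837877
axis offset -0.01973210062524567
outer tip (array([0.48511905, 0.31833   , 0.16677712]), np.float64(0.003932561755506868)) inner (array([0.5629593 , 0.20327947, 0.17674618]), np.float64(0.0033463377457719976))
```

```bash
python3 - <<'E'
import cv2
t=cv2.imread('pics/sw1_top.png')[380:600,0:400]; cv2.imwrite('pics/z1.png',cv2.resize(cv2.convertScaleAbs(t,alpha=2,beta=0),None,fx=1.9,fy=1.9))
t=cv2.imread('pics/sw1_side.png')[180:380,0:420]; cv2.imwrite('pics/z2.png',cv2.resize(cv2.convertScaleAbs(t,alpha=1.5,beta=0),None,fx=1.9,fy=1.9))
E
```

```text
(no output)
```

View pics/z1.png

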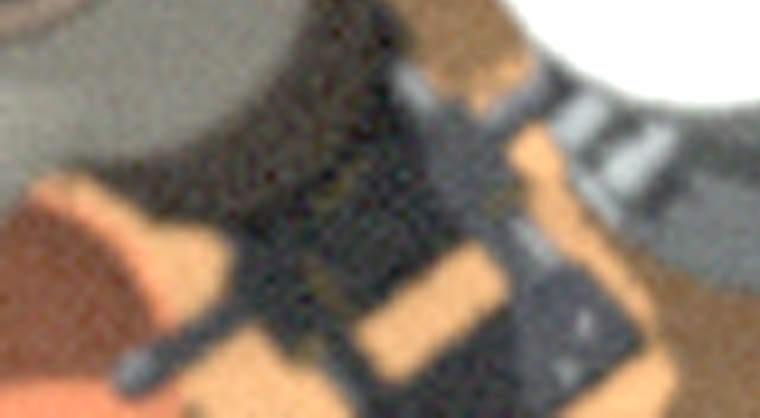

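View pics/z2.png

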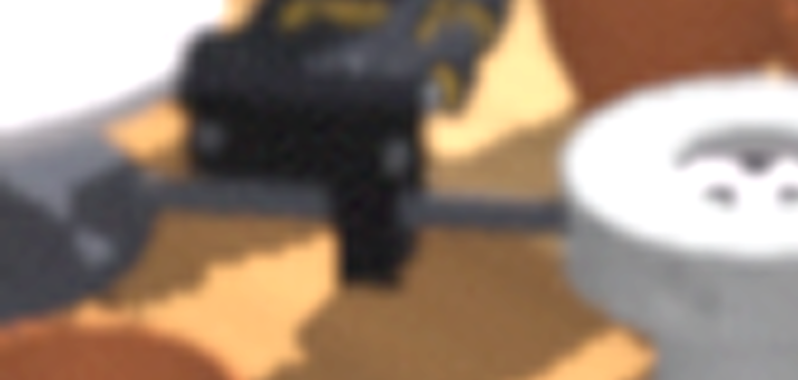

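{"name": "send_rows", "arguments": {"motion": [{"dp": [0.3,0.2,0.12],"rot": [0.1,-0.2,0.2],"hand": -1},{"dp": [0.31,0.22,0.12],"rot": [0.1,-0.2,0],"hand": -1},{"dp": [0.33,0.2,0.1],"rot": [0.05,-0.1,-0.5],"hand": -1},{"dp": [0.34,0.18,0.08],"rot": [0.03,-0.06,-0.7],"hand": -1},{"dp": [0.36,0.15,0.06],"rot": [0.03,-0.06,-0.7],"hand": -1},{"dp": [0.37,0.12,0.06],"rot": [0.03,-0.06,-0.7],"hand": -1}]}}

```text
time: 12.65
tool_pos: [0.5541, 0.2704, 0.1514]
tcp_rot: [-1.507, 0.983, 1.537]
contact_force: [-8.4, 1.7, -2.8]
gripper_width: 0.0111
```

```bash
python3 sw.py 8 .08
```

```text
t 12.65 pos [0.5541 0.2704 0.1514] yaw_y -155.27 xaxis [-0.0186  0.0015 -0.9998] tilt_y 0.0162 F [-8.44  1.69 -2.84] M [ 0.25  2.4  -0.53] w 0.0111 j [ 40.6  24.9  -5.5  -0.9 -60.4 -15.5]
phi 119.31 r 0.1240 yaw-phi-90 -4.59 Ftan_cw -6.53 Frad 5.60
[0.41, 0.06]
[0.36, 0.15]
[0.37, 0.12]
[0.38, 0.09]
[0.38, 0.06]
[0.39, 0.03]
[0.39, -0.00]
[0.38, -0.03]
rot corr [-0.01 -0.19  0.8 ] z 0.1514
```

{"name": "send_rows", "arguments": {"motion": [{"dp": [0.36,0.1,0.1],"rot": [0,-0.15,0.1],"hand": -1},{"dp": [0.37,0.15,0.08],"rot": [0,-0.1,-0.3],"hand": -1},{"dp": [0.38,0.12,0.06],"rot": [0,-0.05,-0.65],"hand": -1},{"dp": [0.39,0.09,0.06],"rot": [0,-0.05,-0.65],"hand": -1},{"dp": [0.39,0.06,0.05],"rot": [0,-0.05,-0.7],"hand": -1},{"dp": [0.39,0.03,0.05],"rot": [0,-0.05,-0.7],"hand": -1},{"dp": [0.39,0,0.05],"rot": [0,-0.05,-0.7],"hand": -1}]}}

```text
time: 13.35
tool_pos: [0.5934, 0.2837, 0.1495]
tcp_rot: [-1.244, 1.2, 1.277]
contact_force: [-6.9, 3.7, -2.5]
gripper_width: 0.0104
```

```bash
python3 sw.py 8 .08 .123
```

```text
t 13.35 pos [0.5934 0.2837 0.1495] yaw_y -176.30 xaxis [-0.0283 -0.0023 -0.9996] tilt_y 0.0284 F [-6.94  3.69 -2.51] M [ 0.95  1.88 -0.38] w 0.0104 j [ 39.2  29.    1.3  -1.  -63.6 -35. ]
phi 100.02 r 0.1232 yaw-phi-90 -6.31 Ftan_cw -6.19 Frad 4.84
[0.39, 0.04]
[0.39, 0.02]
[0.39, -0.01]
[0.39, -0.04]
[0.39, -0.07]
[0.38, -0.10]
[0.37, -0.13]
[0.36, -0.16]
rot corr [ 0.04 -0.28  1.1 ] z 0.1495
```

{"name": "send_rows", "arguments": {"motion": [{"dp": [0.36,0.04,0.2],"rot": [0,-0.2,0.3],"hand": -1},{"dp": [0.38,0.03,0.15],"rot": [0,-0.15,0],"hand": -1},{"dp": [0.39,0.0,0.12],"rot": [0,-0.08,-0.5],"hand": -1},{"dp": [0.39,-0.03,0.1],"rot": [0,-0.08,-0.65],"hand": -1},{"dp": [0.39,-0.06,0.1],"rot": [0,-0.08,-0.65],"hand": -1},{"dp": [0.39,-0.09,0.1],"rot": [0,-0.08,-0.65],"hand": -1},{"dp": [0.38,-0.12,0.1],"rot": [0,-0.08,-0.65],"hand": -1}]}}

```text
time: 14.05
tool_pos: [0.6338, 0.2842, 0.1549]
tcp_rot: [-1.043, 1.312, 1.055]
contact_force: [-6.6, 5.1, -5.4]
gripper_width: 0.0106
```

```bash
python3 sw.py 8 .08 .123
```

```text
t 14.05 pos [0.6338 0.2842 0.1549] yaw_y 167.54 xaxis [-1.050e-02  5.000e-04 -9.999e-01] tilt_y 0.0103 F [-6.56  5.08 -5.41] M [ 1.51  1.85 -0.51] w 0.0106 j [ 37.3  31.7   6.7  -0.4 -65.4 -49.6]
phi 81.15 r 0.1233 yaw-phi-90 -3.61 Ftan_cw -7.26 Frad 4.01
[0.38, -0.09]
[0.38, -0.11]
[0.37, -0.14]
[0.36, -0.17]
[0.34, -0.19]
[0.33, -0.22]
[0.31, -0.25]
[0.29, -0.27]
rot corr [-0.   -0.1   0.63] z 0.1549
```

{"name": "send_rows", "arguments": {"motion": [{"dp": [0.37,-0.09,0.04],"rot": [0,-0.1,0.1],"hand": -1},{"dp": [0.38,-0.11,0.05],"rot": [0,-0.06,-0.3],"hand": -1},{"dp": [0.37,-0.14,0.05],"rot": [0,-0.06,-0.65],"hand": -1},{"dp": [0.36,-0.17,0.05],"rot": [0,-0.06,-0.65],"hand": -1},{"dp": [0.34,-0.19,0.05],"rot": [0.02,-0.06,-0.7],"hand": -1},{"dp": [0.33,-0.22,0.05],"rot": [0.02,-0.06,-0.7],"hand": -1},{"dp": [0.31,-0.25,0.05],"rot": [0.02,-0.06,-0.7],"hand": -1}]}}

```text
time: 14.75
tool_pos: [0.6751, 0.27, 0.1514]
tcp_rot: [-0.757, 1.415, 0.79]
contact_force: [-4.9, 6.3, -2.8]
gripper_width: 0.0106
```

```bash
python3 sw.py 8 .06 .123
```

```text
t 14.75 pos [0.6751 0.27   0.1514] yaw_y 147.00 xaxis [ 0.0012  0.0238 -0.9997] tilt_y 0.012 F [-4.9   6.33 -2.8 ] M [ 1.72  1.29 -0.4 ] w 0.0106 j [ 34.   34.5  11.3  -1.2 -66.1 -66.6]
phi 60.77 r 0.1234 yaw-phi-90 -3.77 Ftan_cw -7.37 Frad 3.13
[0.24, -0.17]
[0.24, -0.17]
[0.23, -0.18]
[0.22, -0.19]
[0.21, -0.21]
[0.20, -0.22]
[0.18, -0.23]
[0.17, -0.24]
rot corr [-0.24  0.    0.66] z 0.1514
```

{"name": "send_rows", "arguments": {"motion": [{"dp": [0.26,-0.17,0.12],"rot": [-0.1,0,0.2],"hand": -1},{"dp": [0.26,-0.18,0.1],"rot": [-0.1,-0.02,-0.1],"hand": -1},{"dp": [0.25,-0.19,0.08],"rot": [-0.06,-0.02,-0.5],"hand": -1},{"dp": [0.24,-0.2,0.08],"rot": [-0.06,-0.02,-0.5],"hand": -1},{"dp": [0.23,-0.22,0.08],"rot": [-0.06,-0.02,-0.5],"hand": -1}]}}

```text
time: 15.25
tool_pos: [0.692, 0.2578, 0.1538]
tcp_rot: [-0.667, 1.481, 0.679]
contact_force: [-5.1, 5.9, -6.0]
gripper_width: 0.0106
```

```bash
python3 sw.py 8 .06 .123
```

```text
t 15.25 pos [0.692  0.2578 0.1538] yaw_y 139.29 xaxis [-1.770e-02 -1.000e-04 -9.998e-01] tilt_y 0.0133 F [-5.1   5.85 -5.98] M [ 1.59  1.19 -0.42] w 0.0106 j [ 32.7  36.3  14.8  -0.6 -69.4 -73.2]
phi 51.06 r 0.1228 yaw-phi-90 -1.77 Ftan_cw -7.65 Frad 1.35
[0.23, -0.19]
[0.21, -0.21]
[0.20, -0.22]
[0.19, -0.23]
[0.17, -0.24]
[0.16, -0.25]
[0.14, -0.26]
[0.13, -0.27]
rot corr [ 0.   -0.18  0.31] z 0.1538
```

{"name": "send_rows", "arguments": {"motion": [{"dp": [0.24,-0.2,0.05],"rot": [0,-0.15,-0.1],"hand": -1},{"dp": [0.23,-0.21,0.05],"rot": [0,-0.06,-0.4],"hand": -1},{"dp": [0.22,-0.22,0.05],"rot": [0,-0.06,-0.5],"hand": -1},{"dp": [0.21,-0.24,0.05],"rot": [0,-0.06,-0.5],"hand": -1}]}}

```text
time: 15.65
tool_pos: [0.7045, 0.2467, 0.1515]
tcp_rot: [-0.55, 1.495, 0.569]
contact_force: [-3.9, 5.5, -3.5]
gripper_width: 0.0108
```

```bash
python3 sw.py 4 .06 .123
```

```text
t 15.65 pos [0.7045 0.2467 0.1515] yaw_y 130.97 xaxis [-0.0017  0.0121 -0.9999] tilt_y 0.0102 F [-3.9   5.52 -3.53] M [ 1.52  1.17 -0.43] w 0.0108 j [ 31.4  36.6  15.1  -0.7 -68.2 -80.2]
phi 43.26 r 0.1231 yaw-phi-90 -2.29 Ftan_cw -6.70 Frad 0.94
[0.19, -0.22]
[0.18, -0.23]
[0.17, -0.24]
[0.15, -0.25]
rot corr [-0.12 -0.02  0.4 ] z 0.1515
```

{"name": "send_rows", "arguments": {"motion": [{"dp": [0.2,-0.22,0.1],"rot": [-0.08,-0.02,0],"hand": -1},{"dp": [0.2,-0.24,0.08],"rot": [-0.04,-0.02,-0.4],"hand": -1},{"dp": [0.19,-0.25,0.08],"rot": [-0.04,-0.02,-0.5],"hand": -1},{"dp": [0.17,-0.26,0.08],"rot": [-0.04,-0.02,-0.5],"hand": -1}]}}

```text
time: 16.05
tool_pos: [0.7144, 0.2341, 0.1534]
tcp_rot: [-0.448, 1.529, 0.462]
contact_force: [-3.4, 5.1, -4.2]
gripper_width: 0.011
```

```bash
python3 sw.py 4 .06 .123
```

```text
t 16.05 pos [0.7144 0.2341 0.1534] yaw_y 123.26 xaxis [-0.0083  0.0066 -0.9999] tilt_y 0.01 F [-3.43  5.08 -4.2 ] M [ 1.69  0.89 -0.42] w 0.0110 j [ 30.2  37.3  16.7  -0.6 -69.6 -86.7]
phi 35.79 r 0.1228 yaw-phi-90 -2.53 Ftan_cw -6.12 Frad 0.19
[0.17, -0.24]
[0.15, -0.25]
[0.13, -0.26]
[0.12, -0.27]
rot corr [-0.06 -0.08  0.44] z 0.1534
```

{"name": "send_rows", "arguments": {"motion": [{"dp": [0.19,-0.24,0.06],"rot": [-0.05,-0.06,0],"hand": -1},{"dp": [0.17,-0.26,0.05],"rot": [-0.04,-0.04,-0.4],"hand": -1},{"dp": [0.16,-0.27,0.05],"rot": [-0.04,-0.04,-0.5],"hand": -1},{"dp": [0.15,-0.28,0.05],"rot": [-0.04,-0.04,-0.5],"hand": -1}]}}

```text
time: 16.45
tool_pos: [0.7229, 0.2204, 0.1521]
tcp_rot: [-0.346, 1.544, 0.355]
contact_force: [-2.3, 5.4, -4.2]
gripper_width: 0.0109
```

```bash
python3 sw.py 4 .05 .123
```

```text
t 16.45 pos [0.7229 0.2204 0.1521] yaw_y 115.58 xaxis [-0.0029  0.0052 -1.    ] tilt_y 0.006 F [-2.33  5.35 -4.19] M [ 1.61  0.96 -0.46] w 0.0109 j [ 29.   37.6  17.   -0.4 -69.4 -93.3]
phi 28.23 r 0.1227 yaw-phi-90 -2.66 Ftan_cw -5.82 Frad 0.48
[0.12, -0.21]
[0.10, -0.22]
[0.09, -0.23]
[0.08, -0.23]
rot corr [-0.05 -0.03  0.46] z 0.1521
```

{"name": "send_rows", "arguments": {"motion": [{"dp": [0.15,-0.24,0.08],"rot": [-0.05,-0.03,0],"hand": -1},{"dp": [0.13,-0.25,0.06],"rot": [-0.04,-0.02,-0.4],"hand": -1},{"dp": [0.12,-0.26,0.06],"rot": [-0.04,-0.02,-0.5],"hand": -1}]}}

```text
time: 16.75
tool_pos: [0.7273, 0.2113, 0.1523]
tcp_rot: [-0.28, 1.556, 0.288]
contact_force: [-2.6, 6.4, -4.4]
gripper_width: 0.0107
```

```bash
python3 sw.py 4 .05 .123
```

```text
t 16.75 pos [0.7273 0.2113 0.1523] yaw_y 110.72 xaxis [-0.0044  0.0042 -1.    ] tilt_y 0.0055 F [-2.58  6.4  -4.36] M [ 1.58  0.8  -0.41] w 0.0107 j [ 28.2  37.8  17.4  -0.4 -69.7 -97.4]
phi 23.53 r 0.1227 yaw-phi-90 -2.80 Ftan_cw -6.89 Frad 0.19
[0.11, -0.22]
[0.08, -0.23]
[0.07, -0.24]
[0.06, -0.24]
rot corr [-0.04 -0.05  0.49] z 0.1523
```

{"name": "send_rows", "arguments": {"motion": [{"dp": [0.12,-0.24,0.06],"rot": [-0.04,-0.04,0],"hand": -1},{"dp": [0.11,-0.26,0.06],"rot": [-0.04,-0.02,-0.4],"hand": -1},{"dp": [0.1,-0.26,0.06],"rot": [-0.04,-0.02,-0.4],"hand": -1}]}}

```text
time: 17.05
tool_pos: [0.7306, 0.2025, 0.1524]
tcp_rot: [-0.221, 1.561, 0.23]
contact_force: [-3.1, 6.0, -4.2]
gripper_width: 0.0107
```

```bash
python3 sw.py 4 .05 .123
```

```text
t 17.05 pos [0.7306 0.2025 0.1524] yaw_y 106.47 xaxis [-0.0026  0.0054 -1.    ] tilt_y 0.0059 F [-3.12  6.04 -4.16] M [ 1.66  0.8  -0.45] w 0.0107 j [  27.5   37.8   17.4   -0.4  -69.6 -100.9]
phi 19.15 r 0.1226 yaw-phi-90 -2.68 Ftan_cw -6.73 Frad -0.97
[0.09, -0.23]
[0.06, -0.24]
[0.05, -0.24]
[0.04, -0.24]
rot corr [-0.05 -0.03  0.47] z 0.1524
```

{"name": "send_rows", "arguments": {"motion": [{"dp": [0.08,-0.24,0.06],"rot": [-0.04,-0.03,0],"hand": -1},{"dp": [0.08,-0.26,0.06],"rot": [-0.04,-0.02,-0.4],"hand": -1}]}}

```text
time: 17.25
tool_pos: [0.7323, 0.1974, 0.1528]
tcp_rot: [-0.192, 1.56, 0.203]
contact_force: [-2.8, 7.0, -4.7]
gripper_width: 0.0107
```

```bash
python3 sw.py 4 .05 .123
```

```text
t 17.25 pos [0.7323 0.1974 0.1528] yaw_y 104.45 xaxis [ 0.001   0.0071 -1.    ] tilt_y 0.0066 F [-2.77  6.98 -4.72] M [ 1.68  0.51 -0.45] w 0.0107 j [  27.1   37.7   17.3   -0.4  -69.3 -102.5]
phi 16.62 r 0.1227 yaw-phi-90 -2.18 Ftan_cw -7.48 Frad -0.66
[0.08, -0.23]
[0.05, -0.24]
[0.04, -0.24]
[0.03, -0.24]
rot corr [-0.07  0.01  0.38] z 0.1528
```

{"name": "send_rows", "arguments": {"motion": [{"dp": [0.07,-0.24,0.06],"rot": [-0.05,0,-0.2],"hand": -1},{"dp": [0.06,-0.26,0.06],"rot": [-0.04,-0.02,-0.4],"hand": -1},{"dp": [0.05,-0.26,0.06],"rot": [-0.04,-0.02,-0.4],"hand": -1}]}}

```text
time: 17.55
tool_pos: [0.7343, 0.1895, 0.1536]
tcp_rot: [-0.117, 1.561, 0.13]
contact_force: [-1.4, 5.7, -4.4]
gripper_width: 0.0106
```

```bash
python3 sw.py 4 .05 .123
```

```text
t 17.55 pos [0.7343 0.1895 0.1536] yaw_y 99.04 xaxis [ 0.0051  0.0087 -0.9999] tilt_y 0.0078 F [-1.39  5.75 -4.36] M [ 1.75  0.22 -0.38] w 0.0106 j [  26.5   37.5   17.1   -0.3  -69.  -107.3]
phi 12.81 r 0.1225 yaw-phi-90 -3.76 Ftan_cw -5.92 Frad -0.08
[0.07, -0.24]
[0.04, -0.24]
[0.02, -0.24]
[0.01, -0.25]
rot corr [-0.09  0.05  0.66] z 0.1536
```

{"name": "send_rows", "arguments": {"motion": [{"dp": [0.04,-0.24,0.04],"rot": [-0.08,0.03,0.1],"hand": -1},{"dp": [0.04,-0.26,0.04],"rot": [-0.04,0,-0.1],"hand": -1},{"dp": [0.03,-0.26,0.04],"rot": [-0.04,0,-0.3],"hand": -1}]}}

```text
time: 17.85
tool_pos: [0.7357, 0.1826, 0.1536]
tcp_rot: [-0.099, 1.562, 0.114]
contact_force: [-1.0, 7.1, -3.6]
gripper_width: 0.0109
```

```bash
python3 sw.py 4 .05 .123; python3 - <<'E'
from h import *
crop(env.get_image("side")[:,:,::-1],230,90,370,200,5,'pics/sw2_side.png')
crop(env.get_image("top")[:,:,::-1],130,75,290,195,5,'pics/sw2_top.png')
E
```

```text
t 17.85 pos [0.7357 0.1826 0.1536] yaw_y 97.79 xaxis [ 0.0056  0.0096 -0.9999] tilt_y 0.0087 F [-1.    7.14 -3.64] M [ 2.06  0.18 -0.53] w 0.0109 j [  26.    37.5   17.    -0.4  -69.  -108. ]
phi 9.53 r 0.1226 yaw-phi-90 -1.75 Ftan_cw -7.21 Frad 0.20
[0.05, -0.24]
[0.02, -0.24]
[0.01, -0.25]
[-0.00, -0.25]
rot corr [-0.1   0.05  0.31] z 0.1536
```

View pics/sw2_side.png

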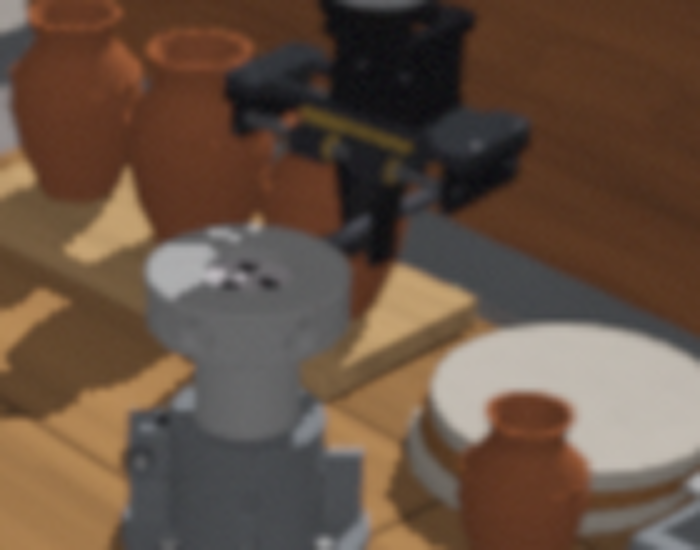

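View pics/sw2_top.png

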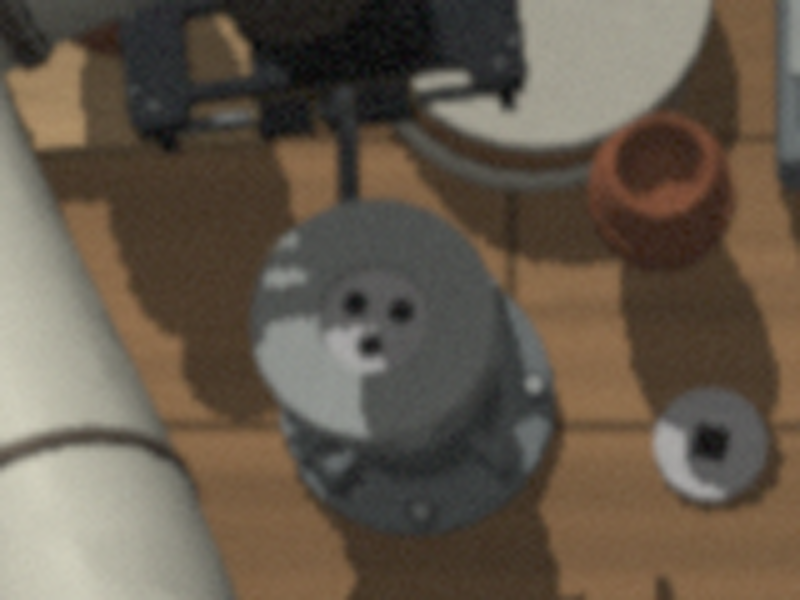

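{"name": "send_rows", "arguments": {"motion": [{"dp": [0.02,-0.32,0.02],"rot": [-0.1,0.05,0.1],"hand": -1},{"dp": [0.02,-0.32,0.04],"rot": [-0.04,0,-0.2],"hand": -1},{"dp": [0.01,-0.32,0.04],"rot": [-0.04,0,-0.3],"hand": -1}]}}

```text
time: 18.25
tool_pos: [0.7367, 0.175, 0.1537]
tcp_rot: [-0.07, 1.56, 0.093]
contact_force: [-0.8, 11.6, -4.0]
gripper_width: 0.0114
```

```bash
python3 sw.py 4 .05 .123
```

```text
t 18.25 pos [0.7367 0.175  0.1537] yaw_y 95.96 xaxis [ 0.0086  0.0148 -0.9999] tilt_y 0.0139 F [-0.8  11.61 -4.04] M [ 3.32  0.3  -0.73] w 0.0114 j [  25.3   37.3   16.7   -0.6  -68.6 -109.1]
phi 5.93 r 0.1225 yaw-phi-90 0.03 Ftan_cw -11.63 Frad 0.40
[0.04, -0.24]
[0.01, -0.25]
[-0.01, -0.25]
[-0.02, -0.25]
rot corr [-0.15  0.09 -0.  ] z 0.1537
```

Resistance is rising, so the collar may have reached its stop. I'll push again.

{"name": "send_rows", "arguments": {"motion": [{"dp": [0.01,-0.36,0.02],"rot": [-0.12,0.05,0],"hand": -1},{"dp": [0,-0.36,0.02],"rot": [-0.06,0,-0.1],"hand": -1},{"dp": [0,-0.4,0.02],"rot": [-0.06,0,-0.1],"hand": -1}]}}

```text
time: 18.55
tool_pos: [0.7372, 0.1693, 0.1535]
tcp_rot: [-0.055, 1.553, 0.09]
contact_force: [-1.7, 17.7, -3.9]
gripper_width: 0.0121
```

```bash
python3 sw.py 4 .05 .123
```

```text
t 18.55 pos [0.7372 0.1693 0.1535] yaw_y 95.33 xaxis [ 0.0159  0.023  -0.9996] tilt_y 0.0214 F [-1.65 17.7  -3.91] M [ 5.11  0.58 -0.71] w 0.0121 j [  24.8   36.9   16.1   -0.9  -67.8 -109.1]
phi 3.26 r 0.1226 yaw-phi-90 2.07 Ftan_cw -17.77 Frad -0.64
[0.02, -0.24]
[-0.00, -0.25]
[-0.02, -0.25]
[-0.03, -0.24]
rot corr [-0.23  0.16 -0.36] z 0.1535
```

{"name": "send_rows", "arguments": {"motion": [{"dp": [0,0.15,0.02],"rot": [-0.15,0.1,0],"hand": -1},{"dp": [0,0.08,0.02],"rot": [0,0,0],"hand": -1}]}}

```text
time: 18.75
tool_pos: [0.7369, 0.1826, 0.154]
tcp_rot: [-0.066, 1.559, 0.092]
contact_force: [0.2, 0.7, -4.2]
gripper_width: 0.0108
```

```bash
python3 sw.py 1 .05 .123
```

```text
t 18.75 pos [0.7369 0.1826 0.154 ] yaw_y 95.77 xaxis [ 0.0097  0.017  -0.9998] tilt_y 0.016 F [ 0.25  0.66 -4.15] M [-0.17  0.06 -0.01] w 0.0108 j [  25.8   37.4   17.    -0.7  -68.7 -109.8]
phi 9.44 r 0.1238 yaw-phi-90 -3.67 Ftan_cw -0.62 Frad 0.35
[0.00, -0.25]
rot corr [-0.17  0.09  0.64] z 0.154
```

```bash
python3 - <<'E'
from h import *
s=env.get_image("side"); cv2.imwrite('pics/side_home.png',s[:,:,::-1])
g=s[125:170,255:305,1]; g=cv2.normalize(g,None,0,255,cv2.NORM_MINMAX); g=cv2.createCLAHE(4,(2,2)).apply(cv2.resize(g,None,fx=14,fy=14,interpolation=cv2.INTER_CUBIC)); cv2.imwrite('pics/holes2.png',g)
C=np.array([.6148,.1623])
for a in (-180,-175,-170,-120,-115,-110,-60,-50): print(a,(proj("side",[C[0]+.062*np.cos(np.radians(a)),C[1]+.062*np.sin(np.radians(a)),.175])[0]-[254.5,124.5])*14)
E
```

```text
-180 [127.65501416 422.04987827]
-175 [145.00517649 430.88694741]
-170 [164.00632406 439.00407264]
-120 [406.28547942 468.54044074]
-115 [431.25251165 465.73665772]
-110 [455.50114008 461.90195675]
-60 [620.3601095  378.45002651]
-50 [630.15490916 355.75528914]
```

View pics/holes2.png

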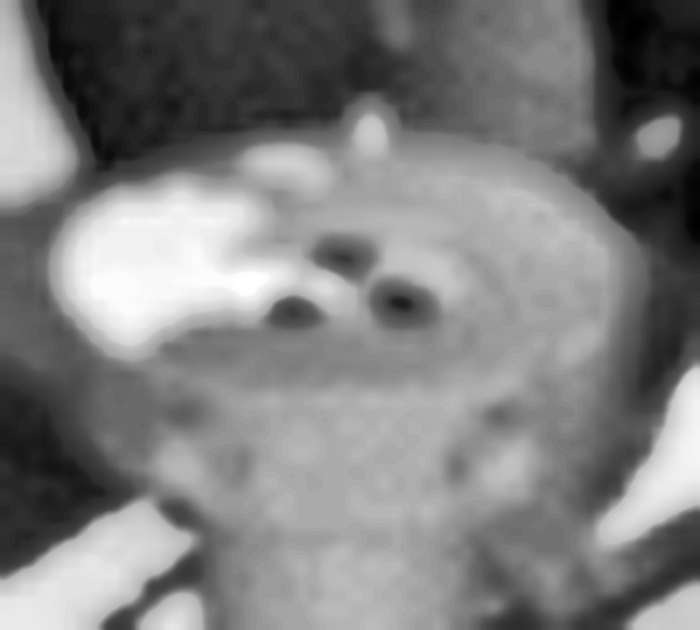

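```bash
python3 go.py .7356 .1902 .1535 102
```

```text
t 18.80 pos [0.7369 0.1824 0.1542] yaw_y 95.75 xaxis [ 0.0099  0.0169 -0.9998] tilt_y 0.0159 F [-0.37  2.22 -4.69] M [ 0.64 -0.01 -0.13] w 0.0107 j [  25.8   37.4   17.    -0.7  -68.7 -109.8]
need shares dp [-0.05  0.31 -0.03] rot [-0.17  0.09  1.09]
```

{"name": "send_rows", "arguments": {"motion": [{"dp": [0,0.1,0],"rot": [-0.1,0.06,0.5],"hand": -1},{"dp": [0,0.1,0],"rot": [-0.05,0.03,0.4],"hand": -1},{"dp": [0,0,0],"rot": [0,0,0],"hand": -1}]}}

```text
time: 19.1
tool_pos: [0.7357, 0.1895, 0.153]
tcp_rot: [-0.153, 1.566, 0.16]
contact_force: [0.5, 0.7, -3.6]
gripper_width: 0.0106
```

```bash
python3 go.py .7356 .1902 .1535 102
```

```text
t 19.10 pos [0.7357 0.1895 0.153 ] yaw_y 101.43 xaxis [-0.001   0.0044 -1.    ] tilt_y 0.0045 F [ 0.52  0.72 -3.59] M [ 0.28 -0.16 -0.09] w 0.0106 j [  26.5   37.9   17.7   -0.3  -69.7 -105. ]
need shares dp [-0.    0.03  0.02] rot [-0.04 -0.01  0.1 ]
```

{"name": "send_rows", "arguments": {"motion": [{"dp": [0.25,0.07,0.02],"rot": [0,0,0.05],"hand": -1},{"dp": [0.3,0.08,0.02],"rot": [0,0,0.05],"hand": -1},{"dp": [0.3,0.08,0.02],"rot": [0,0,0],"hand": -1}]}}

```text
time: 19.4
tool_pos: [0.7573, 0.1942, 0.1545]
tcp_rot: [-0.162, 1.566, 0.168]
contact_force: [-0.7, 0.5, -3.4]
gripper_width: 0.0111
```

```bash
python3 sw.py 1 .0 .17
```

```text
t 19.40 pos [0.7573 0.1942 0.1545] yaw_y 102.04 xaxis [-0.0024  0.0037 -1.    ] tilt_y 0.0041 F [-0.72  0.47 -3.36] M [-0.01  0.01 -0.02] w 0.0111 j [  26.1   40.2   22.2   -0.3  -72.  -104. ]
phi 12.62 r 0.1460 yaw-phi-90 -0.58 Ftan_cw -0.61 Frad -0.60
[0.94, 0.21]
rot corr [-0.04 -0.02  0.1 ] z 0.1545
```

{"name": "send_rows", "arguments": {"motion": [{"dp": [0.35,0.08,0.02],"rot": [-0.03,0,0],"hand": -1},{"dp": [0.35,0.08,0.02],"rot": [0,0,0],"hand": -1},{"dp": [0.3,0.07,0.02],"rot": [0,0,0],"hand": -1},{"dp": [0,0,0.2],"rot": [0,0,0],"hand": -1}]}}

```text
time: 19.8
tool_pos: [0.7868, 0.1984, 0.16]
tcp_rot: [-0.164, 1.566, 0.163]
contact_force: [-0.8, -1.0, -3.5]
gripper_width: 0.011
```

```bash
python3 sw.py 1 .0 .17;python3 - <<'E'
from h import *
s=env.get_image("side"); crop(s[:,:,::-1],230,80,390,200,4.8,'pics/out_side.png')
s=env.get_image("top"); crop(s[:,:,::-1],130,30,290,150,4.8,'pics/out_top.png')
E
```

```text
t 19.80 pos [0.7868 0.1984 0.16  ] yaw_y 101.92 xaxis [-1.4e-03 -5.0e-04 -1.0e+00] tilt_y -0.0002 F [-0.78 -1.02 -3.52] M [ 0.05  0.05 -0.02] w 0.0110 j [  25.5   43.3   28.9   -0.   -75.6 -103.6]
phi 11.84 r 0.1758 yaw-phi-90 0.09 Ftan_cw 0.83 Frad -0.98
[-0.23, -0.05]
rot corr [ 0.   -0.01 -0.01] z 0.16
```

View pics/out_side.png

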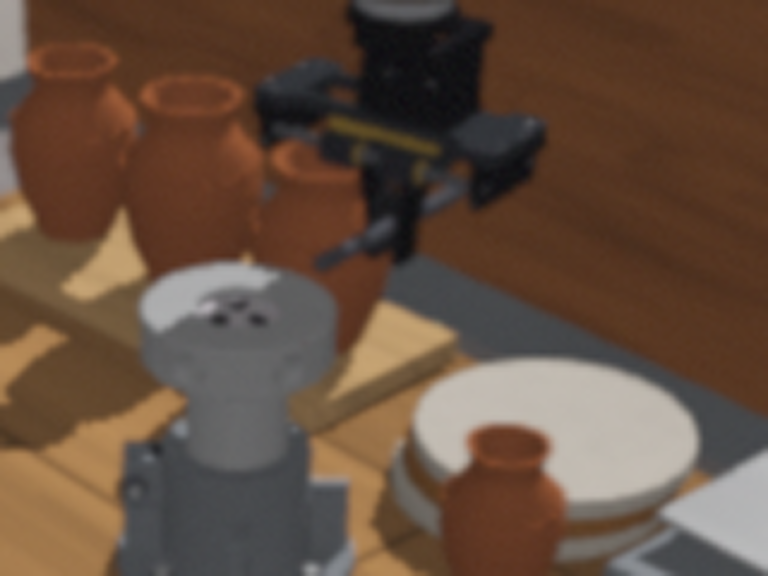

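View pics/out_top.png

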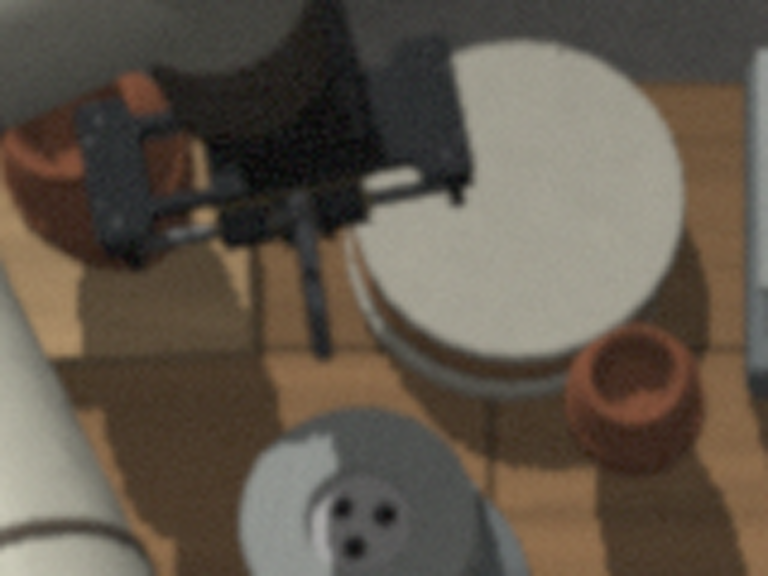

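```bash
python3 - <<'E'
from h import *
T=np.array([.7868,.1984])
s=(230+325.5/4.8-.4,80+261/4.8-.4);t=(130+322/4.8-.4,30+353/4.8-.4)
P,e=tri(s,t);print(P,e,np.linalg.norm(P[:2]-T),np.degrees(np.arctan2(*(P[:2]-T)[::-1])))
for z in(.175,.182): print(onz("side",s,z),onz("top",t,z))
o=(230+467/4.8-.4,80+188/4.8-.4)
d=np.array([np.cos(np.radians(11.9)),np.sin(np.radians(11.9))])
for z in(.172,.182,.192):
  q=onz("side",o,z);print(z,q,(q[:2]-T)@d,(q[:2]-T)@[-d[1],d[0]])
E
```

```text
[0.70809265 0.18345693 0.18590253] 0.003904752609069537 0.08011330632220061 -169.2499940296101
[0.72586194 0.19883309 0.175     ] [0.71027907 0.1863897  0.175     ]
[0.7156936 0.188464  0.182    ] [0.7078572  0.18526903 0.182     ]
0.172 [0.89137535 0.22483941 0.172     ] 0.10777983626433925 0.004307323070125265
0.182 [0.87448149 0.20970964 0.182     ] 0.08812921980548315 -0.007013705036652336
0.192 [0.85758763 0.19457987 0.192     ] 0.06847860334662731 -0.01833473314342987
```

```bash
python3 - <<'E'
from h import *
s=env.get_image("side"); cv2.imwrite('pics/side_r.png',s[:,:,::-1]);crop(s[:,:,::-1],320,205,410,285,8,'pics/r_side.png')
s=env.get_image("top");  cv2.imwrite('pics/top_r.png',s[:,:,::-1]);crop(s[:,:,::-1],305,115,370,195,7.5,'pics/r_top.png')
E
```

```text
(no output)
```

View pics/r_side.png

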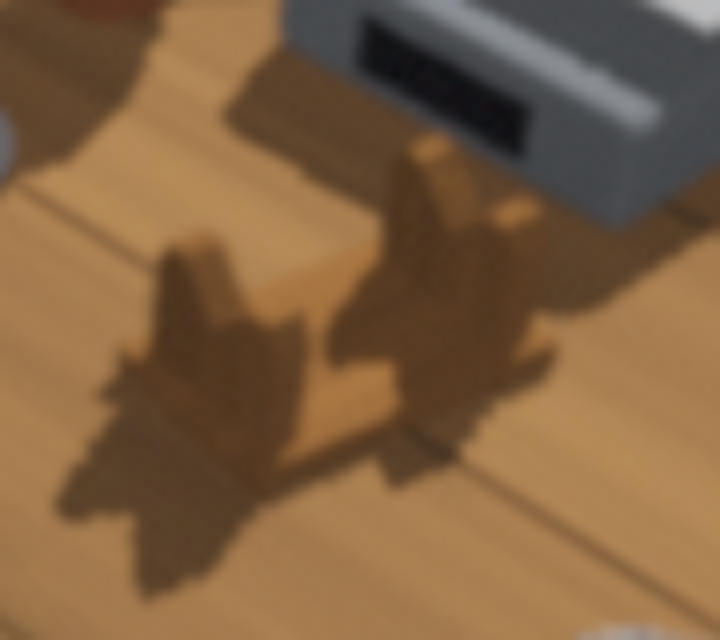

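View pics/r_top.png

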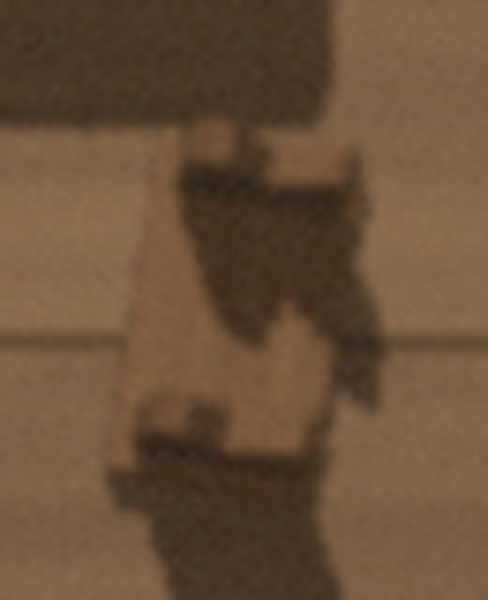

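```bash
python3 - <<'E'
from h import *
f=lambda X,Y:(305+(X+.5)/7.5-.5,115+(Y+.5)/7.5-.5)
n1,n2,f1,f2=[onz("top",f(*p),.062)[:2] for p in((140,434),(308,457),(185,168),(350,188))]
print(n1,n2,f1,f2,np.linalg.norm(n1-n2),np.linalg.norm(f1-f2))
N=(n1+n2)/2;F=(f1+f2)/2; d=F-N;L=np.linalg.norm(d);print(L,np.degrees(np.arctan2(d[1],d[0])));d/=L
print('mid from near',N+.06*d,'from far',F-.044*d)
# side: tips tops of cheek horns
g=lambda X,Y:(320+(X+.5)/8-.5,205+(Y+.5)/8-.5)
for p in((195,238),(285,318),(432,145),(520,208)): print(p,onz("side",g(*p),.062))
# compare grasp-time tool
print('bar dir yaw -10: tool at .5996,-.1916')
E
```

```text
[ 0.55188604 -0.14951493] [ 0.54350113 -0.21151333] [ 0.65249503 -0.16764376] [ 0.64519238 -0.22917552] 0.06256282971930723 0.061963580789936065
0.10272096110539951 -10.032967594224267
mid from near [ 0.60677605 -0.19096702] from far [ 0.60551657 -0.19074419]
(195, 238) [ 0.56124746 -0.16194845  0.062     ]
(285, 318) [ 0.55155799 -0.21051556  0.062     ]
(432, 145) [ 0.66407684 -0.18112632  0.062     ]
(520, 208) [ 0.65848466 -0.22457971  0.062     ]
bar dir yaw -10: tool at .5996,-.1916
```

{"name": "send_rows", "arguments": {"motion": [{"dp": [0,0,0.8],"rot": [0,0,0],"hand": -1},{"dp": [0,-0.3,0.8],"rot": [0,0,0],"hand": -1},{"dp": [0,-0.8,0.3],"rot": [0,0,-0.2],"hand": -1},{"dp": [-0.2,-0.87,0],"rot": [0,0,-0.2],"hand": -1},{"dp": [-0.4,-0.87,0],"rot": [0,0,-0.2],"hand": -1},{"dp": [-0.4,-0.87,0],"rot": [0,0,-0.2],"hand": -1},{"dp": [-0.4,-0.87,0],"rot": [0,0,-0.2],"hand": -1},{"dp": [-0.4,-0.87,0],"rot": [0,0,-0.2],"hand": -1},{"dp": [-0.4,-0.87,0],"rot": [0,0,-0.2],"hand": -1},{"dp": [-0.4,-0.87,0],"rot": [0,0,-0.2],"hand": -1},{"dp": [-0.4,-0.87,0],"rot": [0,0,-0.2],"hand": -1},{"dp": [-0.4,-0.87,0],"rot": [0,0,-0.2],"hand": -1},{"dp": [-0.4,-0.87,0],"rot": [0,0,-0.2],"hand": -1},{"dp": [-0.4,-0.87,0],"rot": [0,0,-0.2],"hand": -1},{"dp": [-0.4,-0.87,0],"rot": [0,0,-0.2],"hand": -1},{"dp": [-0.4,-0.87,0],"rot": [0,0,-0.2],"hand": -1}]}}

```text
time: 21.6
tool_pos: [0.6443, -0.1357, 0.2092]
tcp_rot: [0.078, 1.575, -0.076]
contact_force: [0.0, 0.3, -2.4]
gripper_width: 0.0112
```

```bash
python3 go.py .605 -.192 .12 80
```

```text
t 21.60 pos [ 0.6443 -0.1357  0.2092] yaw_y 84.36 xaxis [-0.0057  0.0016 -1.    ] tilt_y 0.001 F [ 0.04  0.32 -2.37] M [-0.03 -0.01 -0.  ] w 0.0112 j [  2.1  26.    4.8  -0.1 -69.1 -97.7]
need shares dp [-1.57 -2.25 -3.57] rot [-0.02 -0.06 -0.76]
```

{"name": "send_rows", "arguments": {"motion": [{"dp": [-0.4,-0.56,-0.7],"rot": [0,-0.02,-0.2],"hand": -1},{"dp": [-0.4,-0.56,-0.7],"rot": [0,-0.02,-0.2],"hand": -1},{"dp": [-0.4,-0.56,-0.7],"rot": [0,-0.02,-0.2],"hand": -1},{"dp": [-0.4,-0.56,-0.7],"rot": [0,0,-0.2],"hand": -1},{"dp": [0,0,-0.1],"rot": [0,0,0],"hand": -1}]}}

```text
time: 22.1
tool_pos: [0.5959, -0.2015, 0.1367]
tcp_rot: [0.154, 1.562, -0.151]
contact_force: [-0.1, 0.1, -3.5]
gripper_width: 0.0105
```

```bash
python3 go.py .605 -.192 .12 80;  python3 - <<'E'
from h import *
s=env.get_image("side"); crop(s[:,:,::-1],300,150,430,260,6,'pics/p_side.png')
s=env.get_image("top"); crop(s[:,:,::-1],290,110,390,200,7,'pics/p_top.png')
E
```

```text
t 22.10 pos [ 0.5959 -0.2015  0.1367] yaw_y 78.87 xaxis [ 0.0035  0.0014 -1.    ] tilt_y 0.002 F [-0.1   0.13 -3.49] M [-0.03  0.1  -0.  ] w 0.0105 j [ -4.   26.3  -5.8  -0.1 -57.8 -97.1]
need shares dp [ 0.36  0.38 -0.67] rot [-0.01  0.03  0.2 ]
```

View pics/p_side.png

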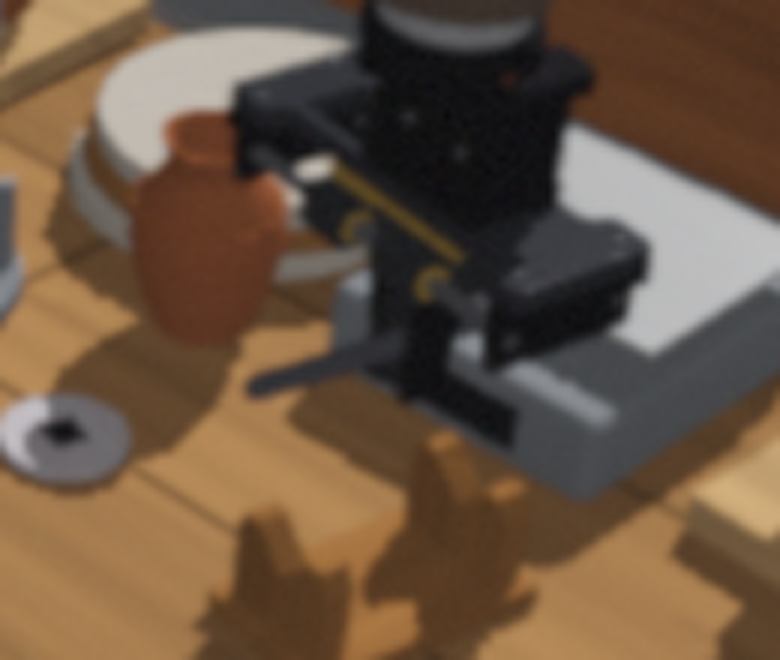

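View pics/p_top.png

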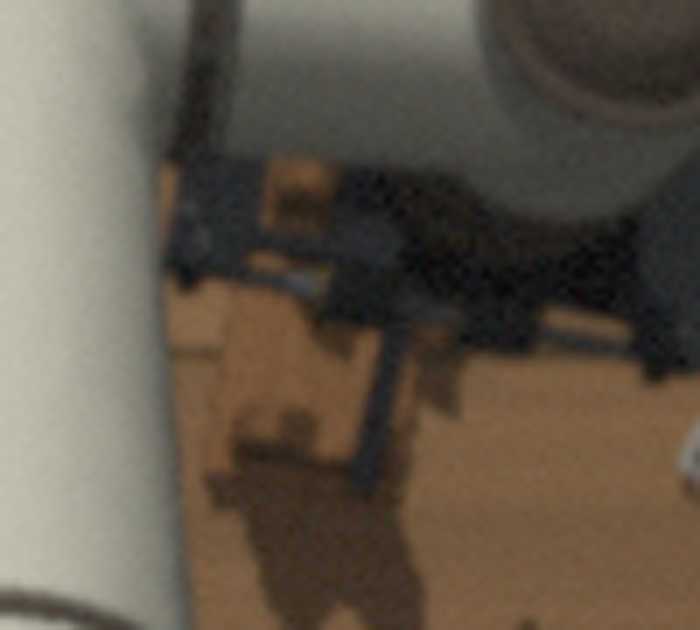

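```bash
python3 - <<'E'
from h import *
T=np.array([.5959,-.2015])
s=(300+252/6-.4,150+388/6-.4);t=(290+363/7-.4,110+489/7-.4)
P,e=tri(s,t);print(P,e,np.linalg.norm(P[:2]-T),np.degrees(np.arctan2(*(P[:2]-T)[::-1])))
for z in(.155,.159,.163): print(onz("side",s,z),np.linalg.norm(onz("side",s,z)[:2]-T),onz("top",t,z),np.linalg.norm(onz("top",t,z)[:2]-T))
E
```

```text
[ 0.51571223 -0.18314582  0.16070474] 0.00017607925958264603 0.08226149797865481 167.1076532997305
[ 0.52218284 -0.17805807  0.155     ] 0.07735465955777707 [ 0.51661183 -0.18404735  0.155     ] 0.08118626332102838
[ 0.51770673 -0.18165249  0.159     ] 0.08067286105433356 [ 0.51593377 -0.1833729   0.159     ] 0.08199506192057218
[ 0.51323063 -0.1852469   0.163     ] 0.08425193419855262 [ 0.51525571 -0.18269844  0.163     ] 0.08280700638513752
```

{"name": "send_rows", "arguments": {"motion": [{"dp": [0.2,0.18,-0.6],"rot": [0,0.02,0.1],"hand": -1},{"dp": [0.2,0.17,-0.6],"rot": [0,0,0.1],"hand": -1},{"dp": [0,0,-0.6],"rot": [0,0,0],"hand": -1},{"dp": [0,0,-0.5],"rot": [0,0,0],"hand": -1},{"dp": [0,0,0],"rot": [0,0,0],"hand": -1}]}}

```text
time: 22.7
tool_pos: [0.6133, -0.1885, 0.0788]
tcp_rot: [0.13, 1.555, -0.129]
contact_force: [-0.5, -0.2, -4.7]
gripper_width: 0.0108
```

```bash
python3 go.py .606 -.1927 .034 80
```

```text
t 22.70 pos [ 0.6133 -0.1885  0.0788] yaw_y 80.55 xaxis [ 1.240e-02 -3.000e-04 -9.999e-01] tilt_y 0.0018 F [-0.55 -0.21 -4.66] M [ 0.04  0.1  -0.01] w 0.0108 j [ -2.7  30.5  -7.8  -0.  -50.9 -96.8]
need shares dp [-0.29 -0.17 -1.79] rot [ 0.    0.12 -0.1 ]
```

{"name": "send_rows", "arguments": {"motion": [{"dp": [-0.25,-0.14,-0.4],"rot": [0,0.12,-0.08],"hand": -1},{"dp": [-0.08,-0.03,-0.5],"rot": [0,0.03,0],"hand": -1},{"dp": [-0.05,0,-0.4],"rot": [0,0.03,0],"hand": -1},{"dp": [0,0,0],"rot": [0,0,0],"hand": -1}]}}

```text
time: 23.1
tool_pos: [0.6037, -0.1925, 0.0436]
tcp_rot: [0.134, 1.573, -0.136]
contact_force: [-0.4, -0.7, -3.2]
gripper_width: 0.0107
```

```bash
python3 go.py .606 -.1927 .034 80
```

```text
t 23.10 pos [ 0.6037 -0.1925  0.0436] yaw_y 80.13 xaxis [-6.7e-03 -6.0e-04 -1.0e+00] tilt_y -0.0017 F [-0.36 -0.75 -3.24] M [-0.02  0.06 -0.02] w 0.0107 j [ -3.   32.7 -10.    0.1 -47.7 -96.9]
need shares dp [ 0.09 -0.01 -0.38] rot [ 0.01 -0.07 -0.02]
```

{"name": "send_rows", "arguments": {"motion": [{"dp": [0.08,0,-0.25],"rot": [0,-0.06,0],"hand": -1},{"dp": [0,0,-0.15],"rot": [0,0,0],"hand": -1},{"dp": [0,0,0],"rot": [0,0,0],"hand": -1}]}}

```text
time: 23.4
tool_pos: [0.6065, -0.1928, 0.0332]
tcp_rot: [0.135, 1.565, -0.136]
contact_force: [0.1, -0.2, -2.6]
gripper_width: 0.0106
```

```bash
python3 go.py .606 -.1927 .032 80
```

```text
t 23.40 pos [ 0.6065 -0.1928  0.0332] yaw_y 80.13 xaxis [ 0.0012 -0.001  -1.    ] tilt_y -0.0008 F [ 0.12 -0.19 -2.63] M [-0.07  0.03 -0.02] w 0.0106 j [ -3.1  33.4 -10.4   0.1 -46.  -96.9]
need shares dp [-0.02  0.   -0.05] rot [ 0.01  0.01 -0.02]
```

{"name": "send_rows", "arguments": {"motion": [{"dp": [0,0,-0.12],"rot": [0,0,0],"hand": -1},{"dp": [0,0,0],"rot": [0,0,0],"hand": -1}]}}

```text
time: 23.6
tool_pos: [0.6074, -0.193, 0.0311]
tcp_rot: [0.134, 1.563, -0.136]
contact_force: [-0.4, 0.4, -2.6]
gripper_width: 0.0108
```

```bash
python3 go.py .606 -.1927 .030 80;  python3 - <<'E'
from h import *
s=env.get_image("side"); crop(s[:,:,::-1],310,170,430,270,6,'pics/q_side.png')
s=env.get_image("top"); crop(s[:,:,::-1],290,110,390,200,7,'pics/q_top.png')
E
```

```text
t 23.60 pos [ 0.6074 -0.193   0.0311] yaw_y 80.16 xaxis [ 0.0034 -0.0015 -1.    ] tilt_y -0.0009 F [-0.35  0.4  -2.64] M [0.05 0.06 0.06] w 0.0108 j [ -3.1  33.6 -10.5   0.1 -45.7 -96.8]
need shares dp [-0.06  0.01 -0.04] rot [ 0.02  0.03 -0.03]
```

View pics/q_side.png

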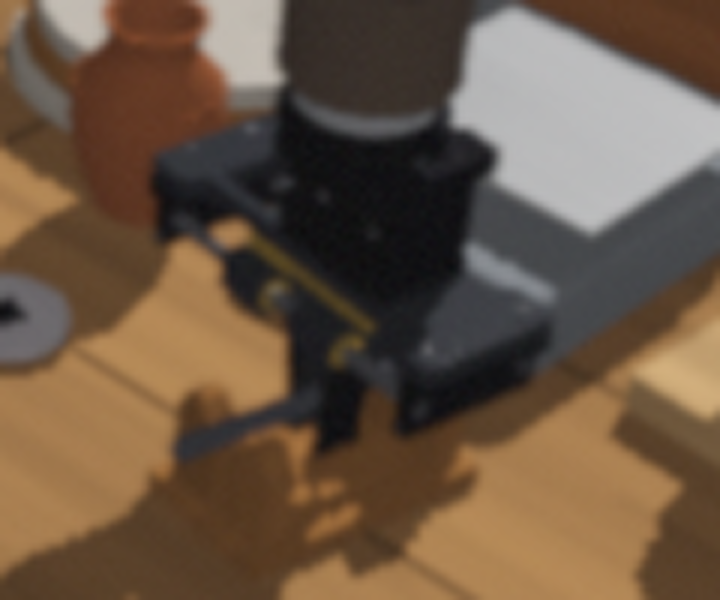

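View pics/q_top.png

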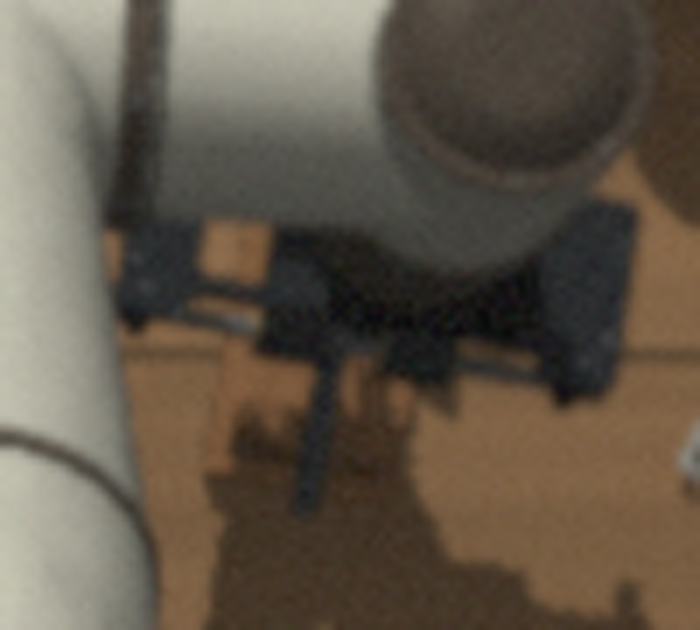

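{"name": "send_rows", "arguments": {"motion": [{"dp": [0,0,0],"rot": [0,0,0],"hand": -0.5},{"dp": [0,0,0],"rot": [0,0,0],"hand": 0},{"dp": [0,0,0],"rot": [0,0,0],"hand": 0},{"dp": [0,0,0],"rot": [0,0,0],"hand": 0},{"dp": [0,0,0.1],"rot": [0,0,0],"hand": 0},{"dp": [0,0,0.3],"rot": [0,0,0],"hand": 0},{"dp": [0,0,0.6],"rot": [0,0,0],"hand": 0},{"dp": [0,0,0.8],"rot": [0,0,0],"hand": 0},{"dp": [0,0,0.8],"rot": [0,0,0],"hand": 0},{"dp": [0,0,0.8],"rot": [0,0,0],"hand": 0},{"dp": [0,0,0.8],"rot": [0,0,0],"hand": 0},{"dp": [0,0,0.8],"rot": [0,0,0],"hand": 0}]}}

```text
time: 24.9
tool_pos: [0.6058, -0.193, 0.1624]
tcp_rot: [0.134, 1.566, -0.136]
contact_force: [1.1, -0.6, -2.6]
gripper_width: 0.0436
```

```bash
python3 st.py
```

```text
t 24.90 pos [ 0.6058 -0.193   0.1624] yaw_y 80.16 xaxis [ 7.0e-04 -1.7e-03 -1.0e+00] tilt_y -0.0016 F [ 1.1  -0.61 -2.56] M [-0.06  0.   -0.01] w 0.0436 j [ -3.1  25.6  -2.9   0.1 -61.4 -96.8]
```

Next I'll move the arm clear toward the starting side (-y), staying high, and look.

{"name": "send_rows", "arguments": {"motion": [{"dp": [0,0,1],"rot": [0,0,0],"hand": 0},{"dp": [0,-0.3,1],"rot": [0,0,0],"hand": 0},{"dp": [-0.3,-1,0.5],"rot": [0,0,0],"hand": 0},{"dp": [-0.3,-1,0],"rot": [0,0,0],"hand": 0},{"dp": [-0.5,-1,0],"rot": [0,0,0],"hand": 0},{"dp": [-0.5,-1,0],"rot": [0,0,0],"hand": 0},{"dp": [-0.5,-1,0],"rot": [0,0,0],"hand": 0},{"dp": [-0.5,-1,0],"rot": [0,0,0],"hand": 0},{"dp": [-0.5,-1,0],"rot": [0,0,0],"hand": 0},{"dp": [-0.5,-1,0],"rot": [0,0,0],"hand": 0},{"dp": [-0.5,-1,0],"rot": [0,0,0],"hand": 0},{"dp": [-0.5,-1,0],"rot": [0,0,0],"hand": 0},{"dp": [-0.5,-0.8,0],"rot": [0,0,0],"hand": 0},{"dp": [-0.5,-0.8,0],"rot": [0,0,0],"hand": 0}]}}

```text
time: 26.3
tool_pos: [0.4619, -0.4991, 0.2449]
tcp_rot: [0.123, 1.545, -0.134]
contact_force: [-0.0, 0.2, -2.3]
gripper_width: 0.0435
```

```bash
python3 - <<'E'
from h import *
from st import st
st()
s=env.get_image("side"); cv2.imwrite('pics/side_e.png',s[:,:,::-1]);crop(s[:,:,::-1],320,205,410,285,8,'pics/e_side.png')
s=env.get_image("top");  cv2.imwrite('pics/top_e.png',s[:,:,::-1]);crop(s[:,:,::-1],290,110,390,200,6,'pics/e_top.png')
s=cv2.imread('pics/side_e.png');g=s[125:175,255:305,1]; g=cv2.createCLAHE(4,(2,2)).apply(cv2.resize(g,None,fx=12,fy=12,interpolation=cv2.INTER_CUBIC)); cv2.imwrite('pics/holes3.png',g)
E
```

```text
t 26.30 pos [ 0.4619 -0.4991  0.2449] yaw_y 80.59 xaxis [ 0.0211 -0.0087 -0.9997] tilt_y -0.0051 F [-0.02  0.17 -2.31] M [-0.04  0.   -0.02] w 0.0435 j [-33.7  26.2  10.2  -0.3 -72.8 -65.6]
```

View pics/side_e.png

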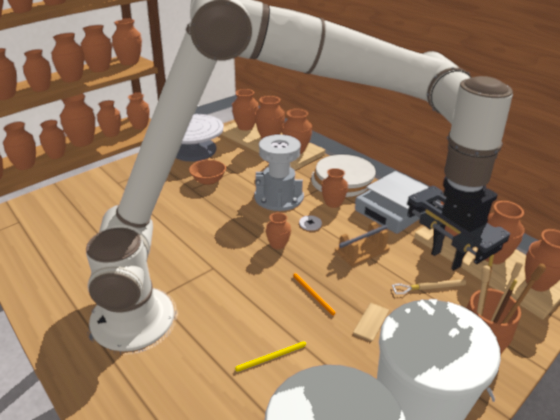

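View pics/e_side.png

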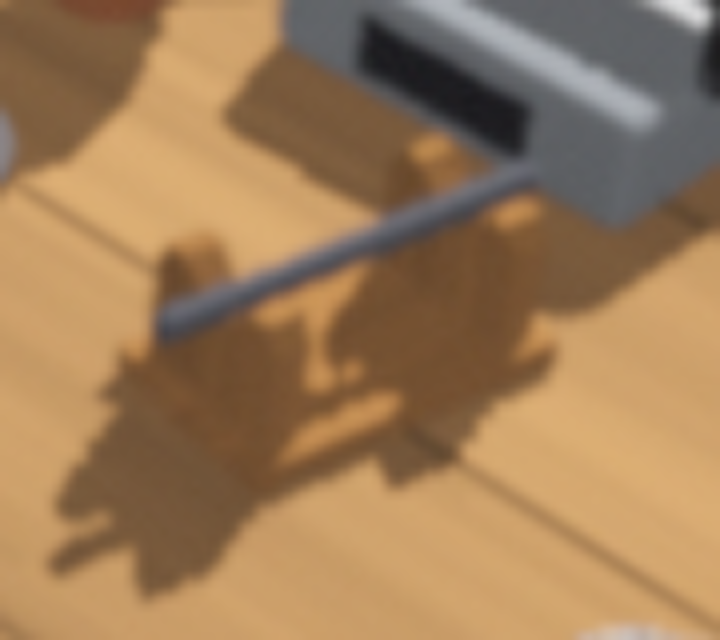

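View pics/e_top.png

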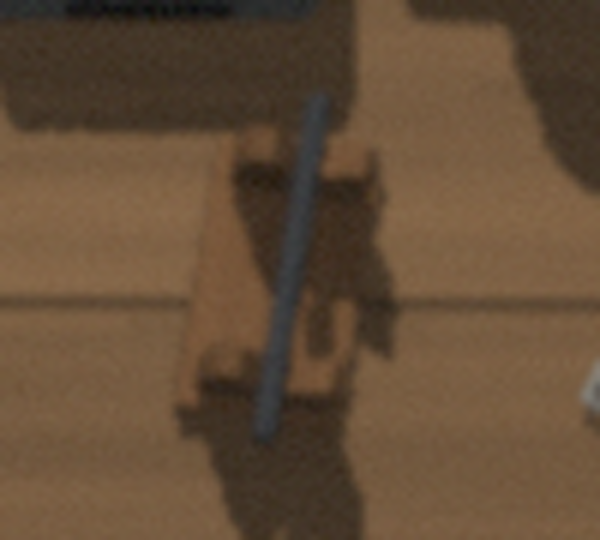

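View pics/holes3.png

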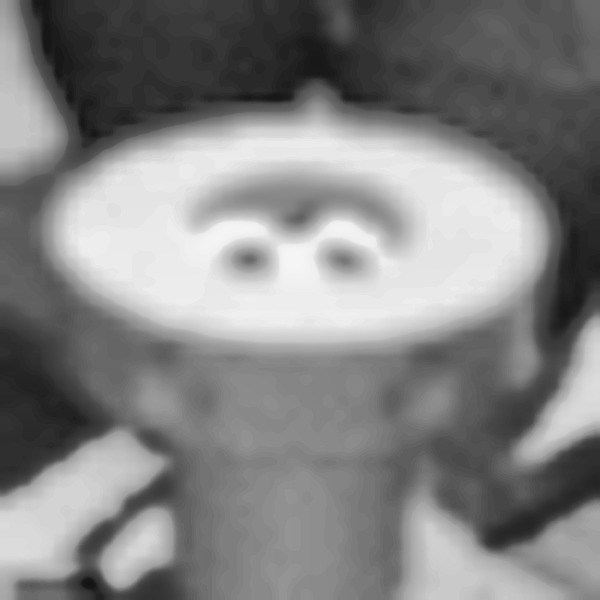

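```bash
python3 - <<'E'
import cv2, numpy as np
from h import *
for fn in('side0','side_e'):
    im=cv2.imread(f'pics/{fn}.png'); hsv=cv2.cvtColor(im,cv2.COLOR_BGR2HSV); m=((hsv[...,1]<45)&(hsv[...,2]>150)).astype(np.uint8)
    k=np.zeros_like(m);k[128:160,255:305]=m[128:160,255:305]; c=max(cv2.findContours(k,0,1)[0],key=cv2.contourArea); print(fn,cv2.fitEllipse(cv2.convexHull(c)))
def roi(n):return cv2.cvtColor(cv2.imread(f'pics/{n}.png'),cv2.COLOR_BGR2GRAY).astype(np.float32)
a,b=roi('side0'),roi('side_e')
print('collar shift',cv2.phaseCorrelate(a[130:166,252:308].copy(),b[130:166,252:308].copy(),cv2.createHanningWindow((56,36),cv2.CV_32F)))
print('hub shift',cv2.phaseCorrelate(a[170:205,252:308].copy(),b[170:205,252:308].copy(),cv2.createHanningWindow((56,35),cv2.CV_32F)))
print('expected',proj("side",[.6148,.1623,.1917])-proj("side",[.6148,.1623,.1954]))
for n,fn,box in(("top",'top_e',(325,122,350,190)),("side",'side_e',(335,222,389,252))):
    im=cv2.imread(f'pics/{fn}.png').astype(int); 
    for th in(-14,-7):
        m=((im[...,0]-im[...,2])>th).astype(np.uint8); k=np.zeros_like(m);x0,y0,x1,y1=box;k[y0:y1,x0:x1]=m[y0:y1,x0:x1]
        N,l,st,_=cv2.connectedComponentsWithStats(k); i=1+np.argmax(st[1:,4]); ys,xs=np.nonzero(l==i); Q=np.c_[xs,ys].astype(float); c=Q.mean(0); u=np.linalg.svd(Q-c)[2][0]; t=(Q-c)@u
        A,B=onz(n,c+u*t.min(),.052),onz(n,c+u*t.max(),.052); print(n,A,B,(A+B)/2,np.linalg.norm(A-B),np.degrees(np.arctan2(*(A-B)[[1,0]])))
# bystanders diff
for v in('side','top'):
    d=cv2.absdiff(cv2.imread(f'pics/{v}0.png'),cv2.imread(f'pics/{v}_e.png')).max(2); cv2.imwrite(f'pics/d_{v}.png',cv2.convertScaleAbs(d,alpha=3))
E
```

```text
side0 ((279.4577941894531, 142.6953125), (18.978166580200195, 41.2458610534668), 91.115966796875)
side_e ((279.3544616699219, 143.9588165283203), (19.476255416870117, 41.47964859008789), 91.26944732666016)
collar shift ((0.473419777359009, 0.09032004667045612), 0.86872830302627)
hub shift ((-0.01795731179413096, -0.05723598315240963), 0.960455612341563)
expected [[-0.01363354  1.09791617]]
top [ 0.69018109 -0.20806338  0.052     ] [ 0.52386334 -0.17858143  0.052     ] [ 0.60702221 -0.19332241  0.052     ] 0.1689105696971005 -10.051992159455695
top [ 0.68729289 -0.20788012  0.052     ] [ 0.52433957 -0.17851257  0.052     ] [ 0.60581623 -0.19319635  0.052     ] 0.16557848913240225 -10.216216446994645
side [ 0.70587245 -0.2039481   0.052     ] [ 0.52579881 -0.18115637  0.052     ] [ 0.61583563 -0.19255224  0.052     ] 0.1815102661551821 -7.2135108127275815
side [ 0.70610698 -0.2036287   0.052     ] [ 0.52599153 -0.18083275  0.052     ] [ 0.61604925 -0.19223072  0.052     ] 0.18155228132117293 -7.213174992221737
```

View pics/d_side.png

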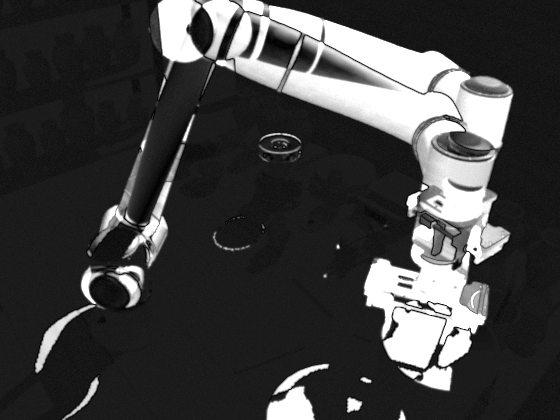

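```bash
python3 - <<'E'
from plant import env
print(env.job_done(), env.observe()['time'])
E
```

```text
the job is handed in; nothing more can be done
the job is handed in; nothing more can be done
```

I screwed the collar home and laid the tommy bar back in both notches of its rest. The job was handed in at about 26.5 s of the 69 s allowed.

**How it was done:** I turned the collar clockwise in one continuous stroke of about 223° (3.9 rad), without moving the bar to another hole.

**Collar home:**
- At the end of the stroke the collar stopped turning. The push on the bar rose from about 6–7 N to 17.7 N, roughly 2 N m against 0.4 N m of drag, and fell to zero when I eased off.
- The hole positions in the side view also give about 223°. That implies a start near 0.3 rad, inside the stated 0.2–0.7.
- The outline of the collar's top face sank 1.26 px in the side view, against about 1.1 px expected. A second image check (phase correlation) showed only 0.09 px. I distrust that one because the turning collar and changing light disturb it.
- I did not see the gap under the collar close directly.

**Bar in its rest:**
- In the top view the bar's centre is at (0.606, −0.193), and I measured the middle of the rest at about (0.606, −0.191). Its direction matches the rest at −10°.
- The side view put the bar's centre 7 mm further along the rest than its own reading of the middle. I rejected that because it gave the bar a length of 181 mm against the true 170, as its far end blends into the grey scale behind it.

**Other things:** a before-and-after comparison of the side view shows the jars, bowl, spare die, rib and loop tool where they were. The rib and loop tool were partly hidden by the arm in the first picture. The arm is clear of everything.

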